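# Unclip the lunch set's top box from its sloping tray and stack it

### The arm

A 6-joint arm with a two-finger parallel gripper is mounted at the origin on a cart in front of the work surface, level with it; the furniture and walls round the work are solid. World frame = base frame: x ahead of the robot, y to its left, z up, the work surface at z = 0. Lengths are in mm, angles in rad, forces in N, time in s.
With the tool pointing down it reaches from about 350 to 775 mm from the base axis. Payload 7.3 kg.
Tool frame: the origin (TCP) lies midway between the tips of the shut fingers; the grasp point (between the pads) lies 19 mm behind it (bot.grip_depth is the distance from the TCP to the grasp point, in mm); z points along the fingers, x is the direction in which the jaws open and shut, and the axes are right-handed (so a half turn about z gives the same grasp; the last joint's range is limited). The gripper opens to 92 mm and grips with 3 to 60 N. Pads are 19 mm wide; open, the fingers measure 130 mm over their backs; the gripper's body (75 mm by 190 mm) begins 47 mm behind the grasp point.
Start: joints at [1.083, 0.342, 1.524, -0, 1.275, -0.146], TCP at [175.958, 494.655, 226.741] pointing down, gripper open.
Joint ranges: [-2.53, 2.53], [-0.77, 2.02], [0.04, 2.7], [-1, 4.14], [0.28, 2.66], [-3.11, 3.11]. Speed limits (rad/s): [2.57, 2.57, 3.14, 3.14, 3.14, 3.14].

### API

Orientations are given as [roll, pitch, yaw] about the fixed x, y, z axes, in that order (R = Rz(yaw) Ry(pitch) Rx(roll)).
In Python, from plant import bot gives the robot as it stands. The module is installed in compiled form; this text tells all that it offers.
- The arm moves only by the shell command python3 -m inch 'ROWS'. ROWS is JSON, a list that holds one entry, the list of rows, each a list of 7 numbers: the shift along the tool's x, y, z each as a share of 0.2 m, from -1 to 1, then the turn, a rotation vector about the tool's x, y, z each as a share of 45 degrees, from -1 to 1, then the closure, from -1 (fully open) to 1 (shut), so that 0 is half open. A call has exactly 10 rows; each row is the pose to reach, as a shift and turn from the pose commanded when the call began, along the tool's axes at that moment; what a row does not reach only later rows make up. A row lasts 1/8 s, in which the tool goes at most 62.5 mm and 10.7 degrees, less where a joint would pass 70% of its speed; a pose out of reach is approached as far as the arm can. A call with a number of a shift or a turn outside -1 to 1 is refused whole. A call with a gripper value outside its range is refused whole. The fingers move at their own pace and stop on an object; the grip force is fixed at half the most. Time passes only in rows, so rows that repeat a pose let the fingers close, or fill a call up. It gives the time, the measured TCP pose, the force and the opening at its end, in the units of the state.
- bot.get_obs(): the state, without advancing time (a new reading comes with each control period).
- bot.capture(name): name is "side" or "top" or "wrist"; returns the picture (384x512x3 uint8, red, green, blue); there is no depth.
- bot.camera_params(name): a dict with "fx", "fy", "cx", "cy" (pixels), "R" (3x3) and "t" (3): a world point X has camera coordinates R X + t; the wrist camera has in their place "T_tool_cam" (4x4, takes a point from camera to tool coordinates, whose origin is the TCP and whose axes are the tool frame's). Camera axes: x right, y down, z forward; pixel columns grow to the right and rows downward; lengths in mm; the calibration is good to about 2 mm. A picture is of the moment at which its call begins: read the wrist's pose just before it. camera_params takes no time and is no camera call.
- bot.close_job(): hands the job in, once; it reports no verdict.
The state is a dict: "time": time; "joint_positions": joint angles; "dq": joint speeds; "tau": joint torques, N m; "tool_pos": TCP position; "tcp_rot": TCP orientation; "contact_force": force on the tool from outside, world axes, zero at the start; "moment": the same for the moment, N m; "grip_width": finger opening in mm.
Only numpy, scipy, OpenCV 4.12 (cv2) and the standard library are available. Lean on these libraries where they do the work, as an engineer would, in place of code of your own. Each camera call takes 0.05 s, during which the arm holds its last target.

### The job

The lunch set's top box is snapped as a cover onto the tray of the sloping stand. Find its two side tabs, which can stand anywhere along its long sides, and squeeze them together to free it, lift it off square to the slope without dragging or lifting the stand, and set it down gently, the right way up, squarely on top of the two matching boxes, edges flush. Do not shift that column or knock the mug, timer, salt shaker and spice jar about, and let go at the end.

Things in the scene. Friction and masses are not known exactly. Their poses are not given: they have to be found in the camera images.
- stand: Loose wooden stand (1.8 kg), footprint 130 x 160 mm; its board slopes 30 degrees, low edge toward its -x (facing the robot at yaw 0), high edge (+x) 100 mm above the table. Origin at table level under the middle. On the board is fixed a shallow metal tray, 64 mm along the slope, 136 mm across it (y), walls 24 mm high square to the board.
- tray (a point): Point on the stand's board in the middle of the tray floor, 62 mm above the stand's origin.
- lid_box: Closed metal top box, 52 (x) x 124 (y) x 48 (z) mm, about 0.18 kg, clipped in the tray, tilted 30 degrees with the board. Origin: centre of its underside; z = out of its top, at first the slope's normal; x = up the slope. Underside 10 mm off the board; tray walls reach 14 mm above the underside, 1 mm off the box all round. Nothing protrudes below it. Pulled while caught, it lifts the stand.
- tab_height (a point): Point on lid_box's middle line, 31.5 mm above its underside. Two grey push tabs, 16 mm wide (y), stand opposite each other on its +x and -x faces, from 18 to 45 mm above the underside, outer faces 64 mm apart (54 mm when pressed in). A flat strap over the top joins them; the pair may stand anywhere within 40 mm of the middle along y. Not reported: look or feel.
- tab_low (a joint): Travel of the tab on lid_box's -x face (down the slope): 0 = out, 0.005 m = pressed to its stop. A lug on it catches in a window of the tray's wall; it is clear when in by more than 3.5 mm. Its spring takes 6 N to start, 12 N fully in, and pushes it out again when let go.
- tab_high (a joint): Travel of the opposite tab, on lid_box's +x face (up the slope); same values, lug and spring. The pair keeps its place along the box unless shoved with over 8 N. Away from the tabs, fingers close on the bare box, 52 mm wide.
- case_bottom: Lower of two matching loose closed metal boxes stacked on the table; 52 (x) x 124 (y) x 48 (z) mm and 0.25 kg each, same shape as lid_box but their side tabs (64 mm over both) do not move. Origin at the centre of its underside.
- case_top: Upper of the two boxes, loose on case_bottom; same size. Origin at the centre of its underside; its top is 48 mm above that. The column's top is 96 mm over the table.
- mug: White mug, 95 mm high, 92 mm across, handle to one side. Leave alone. Origin at the centre of its underside.
- timer: Round white kitchen timer, 58 mm across, 42 mm high. Leave alone. Origin at the centre of its underside.
- salt_shaker: Glass shaker with a metal top, 44 mm across, 90 mm high. Leave alone. Origin at the centre of its underside.
- spice_jar: Square glass spice jar with a metal cap, 46 mm wide, 96 mm high. Leave alone. Origin at the centre of its underside.
Not all that is in view belongs to the job. What is shaped like the lid_box but pink is not meant.

How it is judged:
By the outcome, as a careful person would: the job done as asked, in the order asked, and still so for the second after the job is handed in, with the robot touching nothing.
It also fails if it takes over 64 s, if anything falls off the work surface, if the arm or the gripper's body presses on something with over 40 N, if the wrist force passes 120 N, or if a joint passes its speed limit or range.

## Working session

There is one attempt and no reset: what is moved stays moved. The work goes in short steps, Python scripts to look and compute and a shell command to move; the robot and the scene stay as the last step left them, time stands still between calls to the robot, and variables do not carry over. Pictures are saved under pics/ and viewed, and the job is handed in when it is done.

```bash
ls; mkdir -p pics; python3 - <<'E'
from plant import bot
import cv2
o=bot.get_obs(); print({k:(v if not hasattr(v,'round') else v) for k,v in o.items()})
for n in ["side","top","wrist"]:
    im=bot.capture(n); cv2.imwrite(f"pics/{n}0.png",im[:,:,::-1])
    p=bot.camera_params(n); print(n,p)
E
```

```text
pics
{'time': 0.0, 'joint_positions': array([ 1.08293984e+00,  3.42703965e-01,  1.52500403e+00, -2.42363998e-05,
        1.27537118e+00, -1.45998471e-01]), 'dq': array([ 0.00034305, -0.00178108,  0.00109449, -0.00111263,  0.00158613,
       -0.00088447]), 'tau': array([-7.41390413e-04, -4.31240916e+01, -2.44212896e+01,  7.16469577e-02,
        5.60057920e-02, -1.28123788e-04]), 'tool_pos': array([175.79868094, 494.27352232, 226.05921777]), 'tcp_rot': array([-3.14139932e+00,  1.47408575e-03,  1.22894553e+00]), 'contact_force': array([ 0.50539832, -0.6909092 ,  0.27531423]), 'moment': array([-0.01221202, -0.00020397, -0.00109905]), 'grip_width': 91.97569356349345}
side {'fx': 433.7462666236466, 'fy': 433.7462666236466, 'cx': 254.0441229585211, 'cy': 185.24408385505058, 'R': array([[-9.99738853e-01, -1.86136103e-02, -1.32574273e-02],
       [-9.49383634e-04,  6.13465363e-01, -7.89721056e-01],
       [ 2.28325325e-02, -7.89502237e-01, -6.13322830e-01]]), 't': array([ 537.35770652,   56.87596229, 1003.5170778 ])}
top {'fx': 397.62534343141215, 'fy': 397.62534343141215, 'cx': 251.9986450246234, 'cy': 192.52606596194184, 'R': array([[ 1.79357433e-03, -9.99998112e-01, -7.47683587e-04],
       [-9.74970022e-01, -1.58245115e-03, -2.22330729e-01],
       [ 2.22329126e-01,  1.12773577e-03, -9.74971019e-01]]), 't': array([ 30.37160991, 553.53462573, 924.1904447 ])}
wrist {'fx': 274.210595693574, 'fy': 274.210595693574, 'cx': 258.0321734116424, 'cy': 193.05017583956717, 'T_tool_cam': array([[ 9.99999779e-01, -1.72832136e-04,  6.41610073e-04,
        -1.14699432e+00],
       [-3.54602452e-05,  9.50325098e-01,  3.11259069e-01,
        -8.49753096e+01],
       [-6.63533725e-04, -3.11259023e-01,  9.50324882e-01,
        -1.59001509e+02],
       [ 0.00000000e+00,  0.00000000e+00,  0.00000000e+00,
         1.00000000e+00]])}
```

View pics/side0.png

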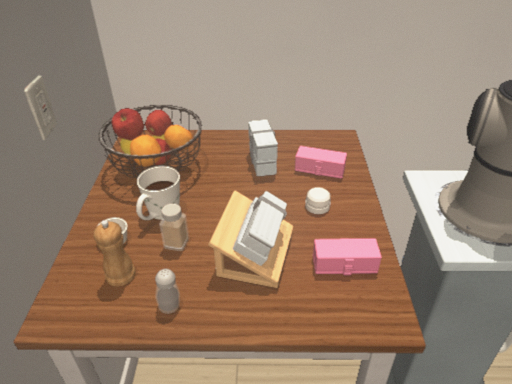

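View pics/top0.png

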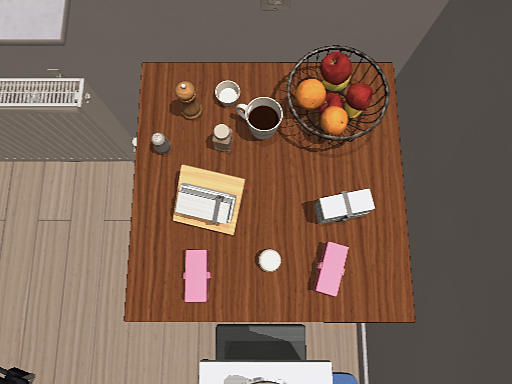

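View pics/wrist0.png

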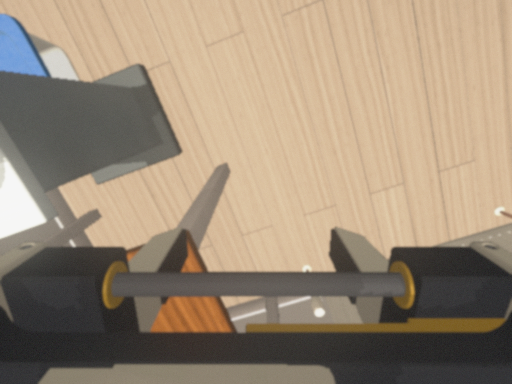

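```bash
python3 - <<'E'
import cv2
a=cv2.imread("pics/top0.png"); s=cv2.imread("pics/side0.png")
f=lambda im,x,y,w,h,k:cv2.resize(im[y:y+h,x:x+w],None,fx=k,fy=k,interpolation=cv2.INTER_CUBIC)
cv2.imwrite("pics/t_stand.png",f(a,165,155,90,90,6.5))
cv2.imwrite("pics/t_col.png",f(a,300,175,90,60,8))
cv2.imwrite("pics/s_stand.png",f(s,205,185,100,100,6))
cv2.imwrite("pics/s_col.png",f(s,235,110,60,75,8))
E
```

```text
(no output)
```

View pics/t_stand.png

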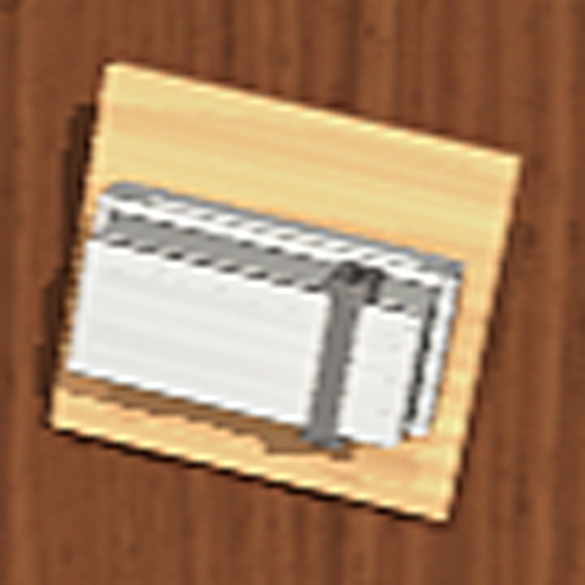

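View pics/t_col.png

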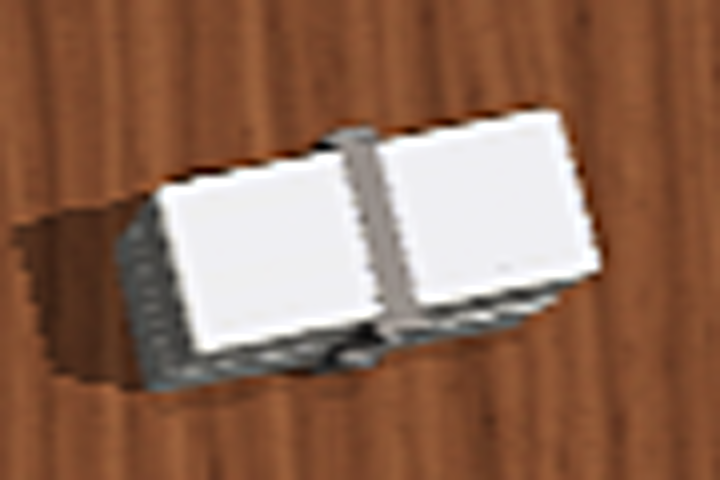

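View pics/s_stand.png

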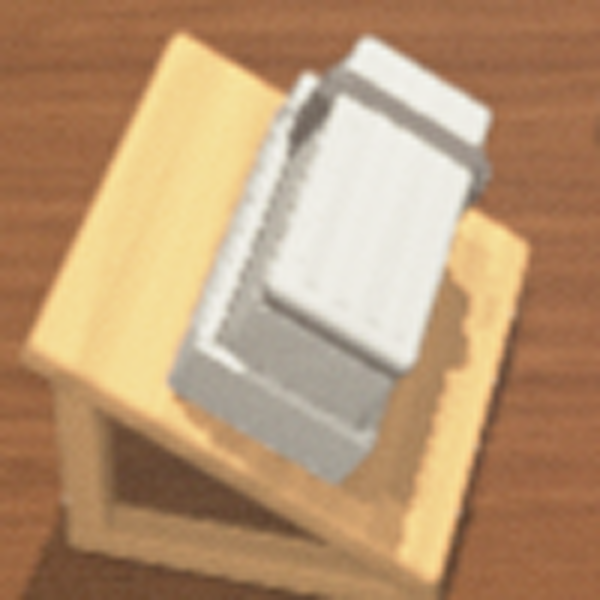

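View pics/s_col.png

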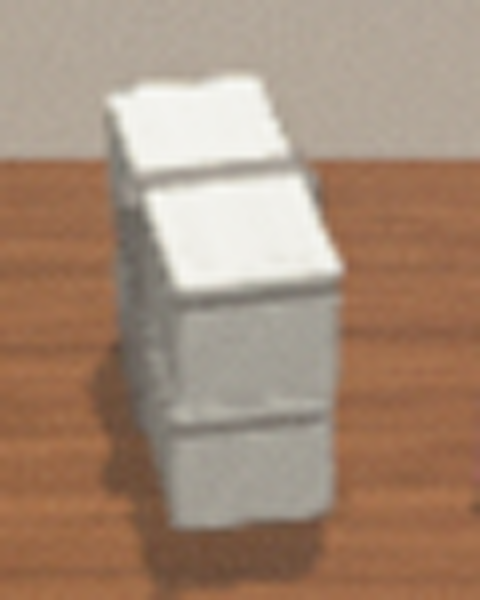

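```bash
cat > h.py <<'E'
import numpy as np, cv2
from plant import bot
from scipy.spatial.transform import Rotation as Ro
def rpy(v): return Ro.from_euler('xyz',v).as_matrix()
def cam(n,obs=None):
    p=bot.camera_params(n)
    if n=="wrist":
        T=np.array(p["T_tool_cam"]); R=rpy(obs["tcp_rot"]); 
        Rwc=R@T[:3,:3]; c=R@T[:3,3]+obs["tool_pos"]
    else:
        Rwc=p["R"].T; c=-Rwc@p["t"]
    return dict(K=(p["fx"],p["fy"],p["cx"],p["cy"]),Rwc=Rwc,c=c)
def ray(C,uv):
    fx,fy,cx,cy=C["K"]; d=C["Rwc"]@np.array([(uv[0]-cx)/fx,(uv[1]-cy)/fy,1]); return d/np.linalg.norm(d)
def onplane(C,uv,p0,n):
    d=ray(C,uv); n=np.array(n,float); return C["c"]+d*(n@(np.array(p0)-C["c"]))/(n@d)
def atz(C,uv,z): return onplane(C,uv,[0,0,z],[0,0,1])
def tri(C1,u1,C2,u2):
    A=[];b=[]
    for C,u in((C1,u1),(C2,u2)):
        d=ray(C,u);P=np.eye(3)-np.outer(d,d);A.append(P);b.append(P@C["c"])
    A=np.vstack(A);b=np.hstack(b);x=np.linalg.lstsq(A,b,rcond=None)[0]
    return x,np.linalg.norm(A@x-b)
def proj(C,X):
    fx,fy,cx,cy=C["K"]; q=C["Rwc"].T@(np.array(X)-C["c"]); return np.array([fx*q[0]/q[2]+cx,fy*q[1]/q[2]+cy])
def plan(target_pos,R_t,obs):
    "shares from current measured pose"
    R=rpy(obs["tcp_rot"]); d=R.T@(np.array(target_pos)-obs["tool_pos"])/200
    w=Ro.from_matrix(R.T@R_t).as_rotvec()/np.deg2rad(45)
    return d.round(4),w.round(4)
E
python3 - <<'E'
from h import *
T=cam("top"); S=cam("side"); print(T["c"],S["c"])
t=lambda x,y:(165+x/6.5-.4,155+y/6.5-.4)
s=lambda x,y:(205+x/6-.4,185+y/6-.4)
a=atz(T,t(110,62),100);b=atz(T,t(522,157),100);c=atz(T,t(52,430),24.9);d=atz(T,t(447,522),24.9)
print(a,b,c,d); print(np.linalg.norm((a-b)),np.linalg.norm((a-c)[:2]))
cen=(a+b+c+d)/4; print("stand",cen)
v=(a-b); yaw1=np.arctan2(v[1],v[0])-np.pi/2; v=(a+b-c-d); yaw2=np.arctan2(v[1],v[0]); print(yaw1,yaw2)
for q,w in (((110,62),(30,358)),((522,157),(180,35)),((447,522),(528,245)),((52,430),(437,588))):
    print(tri(T,t(*q),S,s(*w)))
# order: top-left hi = +y side
yaw=(yaw1+yaw2)/2
n=np.array([-np.sin(np.pi/6)*np.cos(yaw),-np.sin(np.pi/6)*np.sin(yaw),np.cos(np.pi/6)])
X=np.array([np.cos(np.pi/6)*np.cos(yaw),np.cos(np.pi/6)*np.sin(yaw),.5]);Y=np.cross(n,X)
p0=np.array([cen[0],cen[1],62])
for nm,C,pts in (("T",T,[t(85,240),t(68,372),t(393,447),t(425,318),t(345,283),t(322,440)]),("S",S,[s(365,40),s(490,110),s(270,290),s(405,365),s(330,80),s(480,165)])):
    for p in pts:
        P=onplane(C,p,p0+58*n,n)-p0; print(nm,(P@X).round(1),(P@Y).round(1))
g=lambda x,y:(300+x/8-.4,175+y/8-.4)
q=[atz(T,g(*p),96) for p in((160,185),(555,110),(600,270),(200,352),(355,140),(397,320))]
print(np.round(q,1)); print(np.mean(q[:4],0)); v=q[0]-q[1]+q[3]-q[2]; print(np.arctan2(v[1],v[0])-np.pi/2, np.linalg.norm(v)/2)
E
```

```text
[ 334.15073839   30.20525145 1024.14936483] [514.35853798 767.38971156 667.52005983]
[615.1803704  202.20679661 100.        ] [578.80502708  48.37354159 100.        ] [488.24070547 232.65364017  24.9       ] [452.54983547  78.04539192  24.9       ]
158.0754122318888 130.5399893366016
stand [533.69398461 140.31984257  62.45      ]
-0.2321946813625233 -0.23312340417503746
(array([615.96618631, 203.74469357,  92.1999661 ]), np.float64(2.158864036382433))
(array([578.18709528,  48.64728592,  95.76601061]), np.float64(2.393754309401112))
(array([452.58567952,  78.22635715,  22.21125667]), np.float64(0.4042898620748373))
(array([488.84679398, 233.56217382,  20.47649531]), np.float64(0.10820638606683626))
T 25.2 63.5
T -25.9 62.3
T -25.0 -59.3
T 25.9 -61.6
T 31.8 -31.2
T -28.8 -33.6
S 22.6 -57.2
S -26.7 -60.2
S 22.9 65.9
S -24.6 64.0
S 28.9 -30.3
S -29.0 -33.1
[[ 533.3 -130.1   96. ]
 [ 556.5 -249.4   96. ]
 [ 507.8 -259.6   96. ]
 [ 483.  -140.1   96. ]
 [ 547.2 -188.9   96. ]
 [ 492.7 -198.6   96. ]]
[ 520.16359667 -194.78437532   96.        ]
0.19821706061458944 121.79535702748811
```

```bash
cat >> h.py <<'E'
def stand(c=(533.7,140.3),yaw=-0.233):
    Rs=Ro.from_euler('z',yaw).as_matrix()@Ro.from_euler('y',-np.pi/6).as_matrix()
    X,Y,n=Rs.T; p0=np.array([c[0],c[1],62.]); Rt=np.column_stack([X,-Y,-n]); return p0,X,Y,n,Rt
E
python3 - <<'E'
from h import *
p0,X,Y,n,Rt=stand(); print(X,Y,n)
o=bot.get_obs()
tp=p0-32*Y+120*n; print(tp)
# half step
R0=rpy(o["tcp_rot"]); w=Ro.from_matrix(R0.T@Rt).as_rotvec()
Rh=R0@Ro.from_rotvec(w/2).as_matrix(); ph=(o["tool_pos"]+tp)/2+[0,0,30]
print(w, plan(ph,Rh,o)); 
f=dict(tool_pos=ph,tcp_rot=Ro.from_matrix(Rh).as_euler('xyz')); print(plan(tp,Rt,f))
E
```

```text
[ 0.84262374 -0.19996309  0.5       ] [0.23089749 0.97297808 0.        ] [-0.48648904  0.11544875  0.8660254 ]
[467.93259532 123.01855092 165.92304845]
[-0.38142236  0.42710503  1.4261891 ] (array([-0.6299,  0.9992,  0.0013]), array([-0.2428,  0.2719,  0.9079]))
(array([0.0839, 1.1283, 0.4535]), array([-0.2428,  0.2719,  0.9079]))
```

```bash
python3 -m inch '[[[-0.16,0.25,-0.05,-0.06,0.07,0.22,-1],[-0.32,0.5,-0.05,-0.12,0.14,0.45,-1],[-0.48,0.75,-0.05,-0.18,0.2,0.68,-1],[-0.63,0.99,-0.05,-0.24,0.27,0.9,-1],[-0.63,0.99,-0.05,-0.24,0.27,0.9,-1],[-0.63,0.99,-0.05,-0.24,0.27,0.9,-1],[-0.63,0.99,-0.05,-0.24,0.27,0.9,-1],[-0.63,0.99,-0.05,-0.24,0.27,0.9,-1],[-0.63,0.99,-0.05,-0.24,0.27,0.9,-1],[-0.63,0.99,-0.05,-0.24,0.27,0.9,-1]]]'
python3 - <<'E'
from h import *
p0,X,Y,n,Rt=stand(); o=bot.get_obs()
tp=p0-32*Y+120*n
print(o["tool_pos"],plan(tp,Rt,o),plan(tp+30*n,Rt,o))
E
```

```text
time: 1.4
tool_pos: [320.1, 309.8, 236.7]
tcp_rot: [3.039, -0.258, 0.532]
contact_force: [0.2, 0.3, 0.2]
grip_width: 92.0
[320.13682775 309.81248614 236.65029236] (array([0.0679, 1.134 , 0.5029]), array([-0.2471,  0.2736,  0.9159])) (array([0.0487, 1.0967, 0.3589]), array([-0.2471,  0.2736,  0.9159]))
```

```bash
python3 -m inch '[[[0.02,0.25,0.09,-0.06,0.07,0.23,-1],[0.03,0.5,0.18,-0.12,0.14,0.46,-1],[0.04,0.75,0.27,-0.18,0.2,0.69,-1],[0.05,1,0.36,-0.247,0.273,0.916,-1],[0.05,1,0.36,-0.247,0.273,0.916,-1],[0.05,1,0.36,-0.247,0.273,0.916,-1],[0.05,1,0.36,-0.247,0.273,0.916,-1],[0.05,1,0.36,-0.247,0.273,0.916,-1],[0.05,1,0.36,-0.247,0.273,0.916,-1],[0.05,1,0.36,-0.247,0.273,0.916,-1]]]'
python3 - <<'E'
from h import *
p0,X,Y,n,Rt=stand(); o=bot.get_obs()
tp=p0-32*Y+120*n
print(o["tool_pos"],plan(tp,Rt,o),plan(tp+30*n,Rt,o))
im=bot.capture("wrist"); cv2.imwrite("pics/w1.png",im[:,:,::-1])
C=cam("wrist",o)
for u in(26,-26):
  for v in (62,-62): print(u,v,proj(C,p0+58*n+u*X+v*Y))
E
```

```text
time: 2.65
tool_pos: [444.3, 143.3, 190.0]
tcp_rot: [-3.141, -0.523, -0.233]
contact_force: [0.5, -0.7, 0.1]
grip_width: 92.2
[444.30197391 143.31155452 190.01837876] (array([0.0597, 0.0714, 0.1735]), array([-0.    ,  0.0003, -0.0003])) (array([0.0596, 0.0714, 0.0235]), array([-0.    ,  0.0003, -0.0003]))
26 62 [300.22467715 108.18344394]
26 -62 [294.54046088 234.03739055]
-26 62 [241.84070125 108.21816637]
-26 -62 [244.11755925 234.0530881 ]
```

View pics/w1.png

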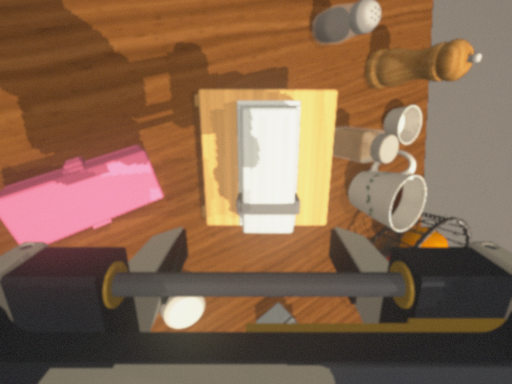

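```bash
python3 - <<'E'
import cv2
a=cv2.imread("pics/w1.png")
cv2.imwrite("pics/w1z.png",cv2.resize(a[85:240,195:345],None,fx=3.8,fy=3.8,interpolation=cv2.INTER_CUBIC))
g=cv2.cvtColor(a,cv2.COLOR_BGR2GRAY)
for r in (150,170,190,203,207,222): print(r,g[r,230:310].tolist())
print(g[100:240,255].tolist())
E
```

```text
150 [159, 155, 155, 155, 155, 155, 157, 160, 165, 167, 164, 163, 168, 180, 192, 198, 200, 198, 199, 197, 197, 197, 199, 200, 200, 201, 201, 202, 207, 217, 230, 239, 241, 241, 241, 241, 242, 243, 243, 243, 243, 243, 243, 242, 242, 243, 243, 244, 243, 244, 243, 243, 242, 242, 242, 242, 241, 242, 243, 243, 244, 244, 243, 243, 242, 240, 238, 237, 235, 229, 225, 226, 225, 225, 225, 224, 225, 225, 227, 226]
170 [159, 157, 154, 157, 154, 158, 162, 161, 165, 168, 170, 173, 190, 218, 234, 241, 242, 242, 241, 241, 239, 238, 239, 242, 243, 243, 242, 242, 241, 241, 240, 241, 241, 241, 241, 242, 242, 243, 244, 243, 243, 243, 243, 242, 243, 243, 243, 244, 244, 243, 243, 243, 242, 242, 242, 242, 242, 243, 243, 244, 244, 243, 243, 242, 240, 239, 238, 235, 229, 227, 226, 225, 224, 225, 225, 225, 226, 227, 227, 226]
190 [165, 162, 155, 156, 155, 158, 159, 166, 169, 171, 170, 167, 178, 203, 223, 233, 237, 236, 235, 236, 238, 240, 241, 242, 243, 243, 243, 243, 242, 241, 241, 241, 242, 242, 242, 242, 243, 243, 244, 244, 243, 243, 243, 242, 243, 243, 243, 244, 244, 243, 243, 243, 242, 243, 243, 243, 243, 
[... 1330 characters left out ...]
[182, 193, 198, 196, 185, 172, 162, 183, 209, 228, 236, 240, 241, 241, 241, 242, 242, 242, 242, 242, 242, 242, 243, 243, 243, 242, 243, 243, 243, 242, 243, 243, 242, 243, 242, 241, 238, 230, 216, 207, 203, 207, 204, 202, 203, 201, 204, 204, 202, 204, 201, 203, 205, 205, 203, 203, 204, 204, 203, 201, 203, 206, 203, 205, 211, 216, 222, 233, 241, 242, 243, 243, 243, 243, 243, 242, 243, 243, 243, 243, 243, 243, 243, 243, 243, 243, 243, 243, 242, 242, 243, 243, 243, 243, 243, 243, 243, 243, 243, 243, 243, 242, 240, 227, 193, 174, 170, 169, 169, 167, 166, 167, 168, 178, 205, 229, 241, 242, 242, 243, 243, 243, 242, 243, 243, 242, 242, 242, 242, 241, 240, 237, 220, 178, 140, 127, 120, 121, 116, 121]
```

View pics/w1z.png

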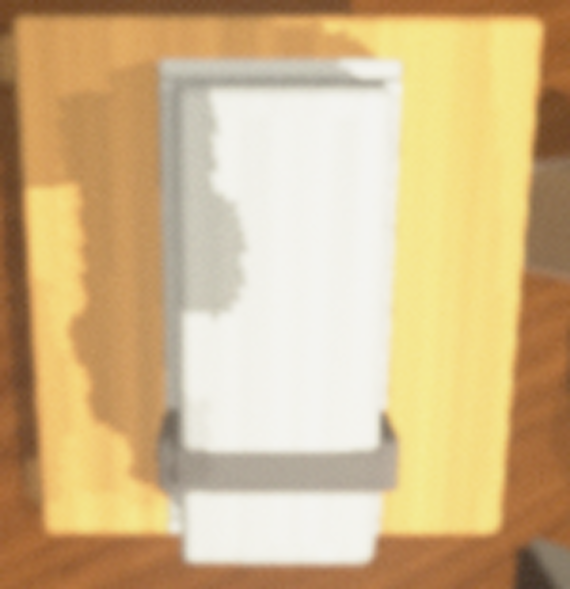

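```bash
python3 - <<'E'
from h import *
p0,X,Y,n,Rt=stand(); o=bot.get_obs(); C=cam("wrist",o)
def f(u,v,h):
    P=onplane(C,(u,v),p0+h*n,n)-p0; print(u,v,h,(P@X).round(1),(P@Y).round(1))
f(255,107.3,58);f(255,232.8,58)
for v in(203.8,213.7): f(270,v,58.5)
f(243.8,222,58);f(294,222,58)
f(237.2,208,55);f(299.5,208,55);f(242.3,170,58);f(297.8,170,58)
# board corners
for u,v in ((19,20),(540,20),(45,530),(500,532)): f(195+u/3.8-.4,85+v/3.8-.4,0)
print(plan(p0-32*Y+28*n,Rt,o))
E
```

```text
255 107.3 58 -14.3 62.7
255 232.8 58 -14.8 -60.6
270 203.8 58.5 0.2 -28.6
270 213.7 58.5 0.3 -39.2
243.8 222 58 -26.1 -48.5
294 222 58 24.9 -48.5
237.2 208 55 -32.7 -34.4
299.5 208 55 30.2 -34.4
242.3 170 58 -26.6 5.6
297.8 170 58 26.3 5.6
199.6 89.86315789473684 0 -74.2 79.8
336.70526315789476 89.86315789473684 0 72.7 79.7
206.44210526315788 224.07368421052632 0 -76.2 -77.3
326.17894736842106 224.6 0 73.5 -78.1
(array([0.0599, 0.0712, 0.6333]), array([ 0.0001,  0.0004, -0.0005]))
```

```bash
python3 -m inch '[[[0.056,0.081,0.1,0,0,0,-1],[0.056,0.081,0.2,0,0,0,-1],[0.056,0.081,0.3,0,0,0,-1],[0.056,0.081,0.36,0,0,0,-1],[0.056,0.081,0.42,0,0,0,-1],[0.056,0.081,0.42,0,0,0,-1],[0.056,0.081,0.42,0,0,0,-1],[0.056,0.081,0.42,0,0,0,-1],[0.056,0.081,0.42,0,0,0,-1],[0.056,0.081,0.42,0,0,0,-1]]]'
python3 - <<'E'
from h import *
p0,X,Y,n,Rt=stand(); o=bot.get_obs()
d=o["tool_pos"]-p0; print(d@X,d@Y,d@n,plan(p0-.7*X-34*Y+28*n,Rt,o))
im=bot.capture("wrist"); cv2.imwrite("pics/w2.png",im[:,:,::-1])
C=cam("wrist",o); print(proj(C,p0+X*-.7-34*Y+58*n))
E
```

```text
time: 3.95
tool_pos: [490.9, 115.5, 123.0]
tcp_rot: [-3.141, -0.524, -0.234]
contact_force: [1.1, 0.3, 0.4]
grip_width: 91.9
-0.647816717006954 -34.02969504303771 70.7799689450326 (array([-3.000e-04, -2.000e-04,  2.139e-01]), array([ 0.0001,  0.    , -0.0008]))
[257.46389122 231.09794988]
```

View pics/w2.png

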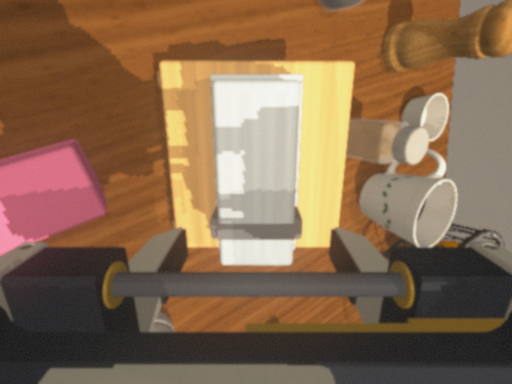

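```bash
python3 - <<'E'
import cv2
from h import *
a=cv2.imread("pics/w2.png")
cv2.imwrite("pics/w2z.png",cv2.resize(a[195:275,180:340],None,fx=5,fy=5,interpolation=cv2.INTER_CUBIC))
E
```

```text
(no output)
```

View pics/w2z.png

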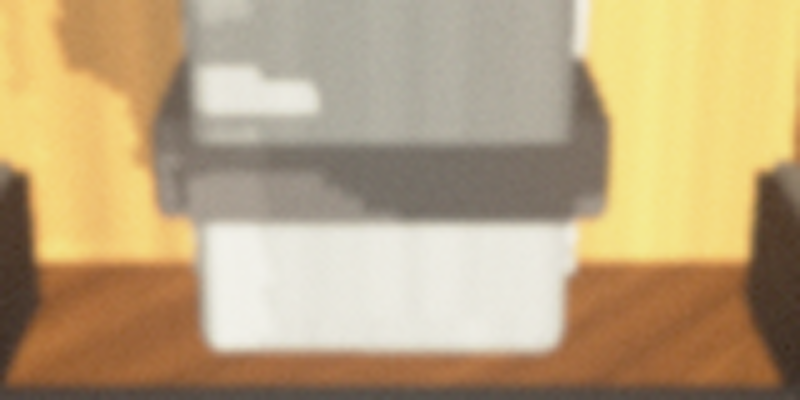

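```bash
python3 - <<'E'
from h import *
p0,X,Y,n,Rt=stand(); o=bot.get_obs()
print(bot.camera_params("wrist")["T_tool_cam"]); print(bot.camera_params("wrist")["T_tool_cam"][0])
R=rpy(o["tcp_rot"]); P=p0+X*-.7-34*Y+58*n
print(R.T@(P-o["tool_pos"]), proj(cam("wrist",o),P), o["tcp_rot"],o["tool_pos"])
print(np.linalg.norm(np.array([X,Y,n])@R,axis=0),(np.array([X,Y,n])@R).round(4))
E
```

```text
[[ 9.99999919e-01 -2.23651460e-04 -3.35031777e-04  4.09559568e-01]
 [ 3.16749447e-04  9.50417374e-01  3.10977033e-01 -8.38421678e+01]
 [ 2.48869554e-04 -3.10977114e-01  9.50417368e-01 -1.58924711e+02]
 [ 0.00000000e+00  0.00000000e+00  0.00000000e+00  1.00000000e+00]]
[ 9.99999919e-01 -2.23651460e-04 -3.35031777e-04  4.09559568e-01]
[-2.84422956e-03 -6.02844851e-02  1.27417184e+01] [257.53487426 231.0834926 ] [-3.14135113 -0.52346839 -0.2337555 ] [490.83481764 115.46790047 122.91636467]
[1. 1. 1.] [[ 1.e+00 -7.e-04 -1.e-04]
 [-7.e-04 -1.e+00 -1.e-04]
 [-1.e-04  1.e-04 -1.e+00]]
```

```bash
for i in 1 2 3; do python3 - <<'E'
from plant import bot
print(bot.get_obs()["time"],bot.camera_params("wrist")["T_tool_cam"][:3,3],bot.camera_params("top")["t"])
E
done
```

```text
4.0 [   0.40955957  -83.84216776 -158.92471065] [ 30.37160991 553.53462573 924.1904447 ]
4.0 [   0.40955957  -83.84216776 -158.92471065] [ 30.37160991 553.53462573 924.1904447 ]
4.0 [   0.40955957  -83.84216776 -158.92471065] [ 30.37160991 553.53462573 924.1904447 ]
```

```bash
python3 -m inch '[[[-0.006,0,0.04,0,0,0,-1],[-0.006,0,0.08,0,0,0,-1],[-0.006,0,0.12,0,0,0,-1],[-0.006,0,0.16,0,0,0,-1],[-0.006,0,0.19,0,0,0,-1],[-0.006,0,0.213,0,0,0,-1],[-0.006,0,0.213,0,0,0,-1],[-0.006,0,0.213,0,0,0,-1],[-0.006,0,0.213,0,0,0,-0.6],[-0.006,0,0.213,0,0,0,-0.6]]]'
python3 - <<'E'
from h import *
p0,X,Y,n,Rt=stand(); o=bot.get_obs()
d=o["tool_pos"]-p0; print(d@X,d@Y,d@n)
im=bot.capture("wrist")[:,:,::-1]; cv2.imwrite("pics/w3.png",im)
cv2.imwrite("pics/w3z.png",cv2.resize(im[200:300,170:345],None,fx=4.5,fy=4.5,interpolation=cv2.INTER_CUBIC))
s=bot.capture("side")[:,:,::-1]; cv2.imwrite("pics/s3z.png",cv2.resize(s[150:300,190:330],None,fx=4,fy=4,interpolation=cv2.INTER_CUBIC))
print(bot.camera_params("wrist")["T_tool_cam"][:3,3])
E
```

```text
time: 5.25
tool_pos: [511.3, 113.3, 88.8]
tcp_rot: [3.135, -0.52, -0.234]
contact_force: [0.2, 0.7, -0.7]
grip_width: 76.8
-0.07168535428271738 -31.45986608287093 30.989830096298693
[   0.40662186  -83.83556769 -158.91796355]
```

View pics/w3z.png

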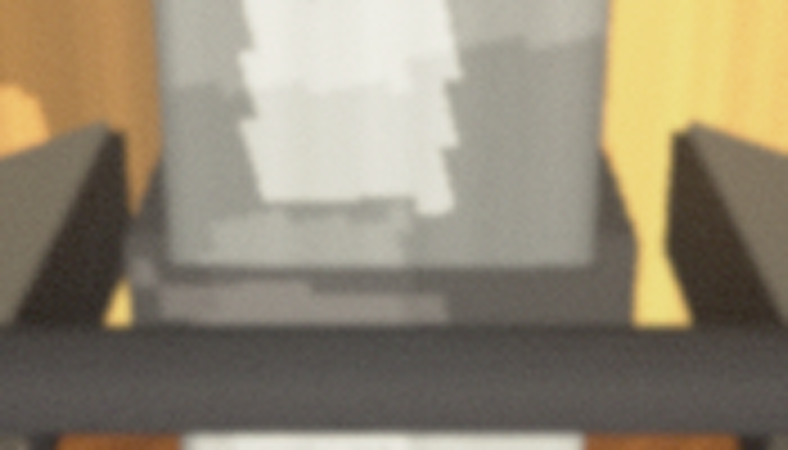

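View pics/s3z.png

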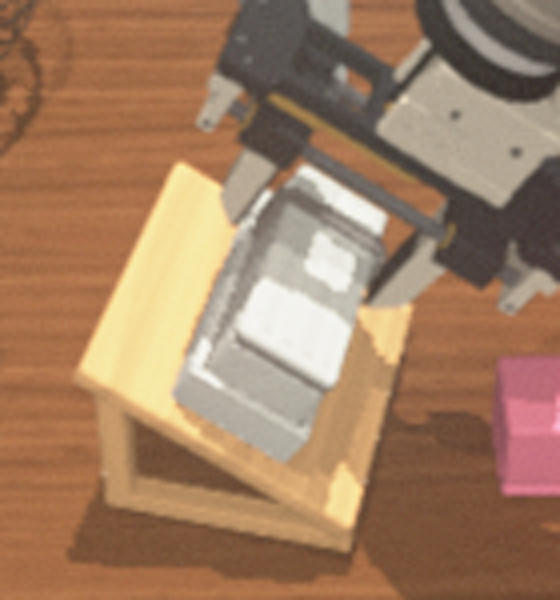

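```bash
python3 -m inch '[[[0,0,0,0,0,0,-0.6],[0,0,0,0,0,0,-0.6],[0,0,0,0,0,0,-0.6],[0,0,0,0,0,0,-0.6],[0,0,0,0,0,0,-0.6],[0,0,0,0,0,0,-0.6],[0,0,0,0,0,0,-0.6],[0,0,0,0,0,0,-0.6],[0,0,0,0,0,0,-0.6],[0,0,0,0,0,0,-0.6]]]'
python3 - <<'E'
from h import *
p0,X,Y,n,Rt=stand(); 
o=bot.get_obs()
d=o["tool_pos"]-p0; print(o["time"],d@X,d@Y,d@n,o["tcp_rot"],o["contact_force"],o["moment"],o["joint_positions"],o["tau"],o["dq"])
R=rpy(o["tcp_rot"]);print((np.array([X,Y,n])@R).round(4))
E
```

```text
time: 6.6
tool_pos: [511.3, 113.3, 88.6]
tcp_rot: [3.135, -0.52, -0.234]
contact_force: [0.0, -0.1, -0.0]
grip_width: 73.4
6.6 -0.17808814972181253 -31.450558886411528 30.850333884576127 [ 3.13474842 -0.52016904 -0.23378887] [ 0.02498942 -0.11704249 -0.04654011] [-0.01159619  0.35858398  0.0345711 ] [ 0.20389666  0.37687067  2.10754789 -0.88912505  0.28302991  1.25546774] [ 1.99983192e-04 -3.62385750e+01 -1.57580334e+01 -5.64634446e-01
 -7.49656688e-01  4.02276136e-02] [ 8.62120648e-04  6.04846128e-04 -1.03052350e-03 -9.75541263e-04
 -5.75235225e-05  1.62952668e-03]
[[ 1.0e+00 -7.0e-04 -3.4e-03]
 [-7.0e-04 -1.0e+00 -7.2e-03]
 [-3.4e-03  7.2e-03 -1.0e+00]]
```

```bash
python3 - <<'E'
from h import *
p0,X,Y,n,Rt=stand(); 
o=bot.get_obs()
print(plan(p0-2.3*X-34*Y+28.5*n,Rt@Ro.from_rotvec([-.04,0,0]).as_matrix(),o))
E
```

```text
(array([-0.0106,  0.0127,  0.0119]), array([-0.0417,  0.0044, -0.0008]))
```

```bash
python3 -m inch '[[[-0.003,0,0,-0.042,0.004,0,-0.6],[-0.003,0,0,-0.042,0.004,0,-0.6],[-0.003,0,0,-0.042,0.004,0,-0.6],[-0.003,0,0,-0.042,0.004,0,-0.6],[-0.003,0,0,-0.042,0.004,0,-0.6],[-0.003,0,0,-0.042,0.004,0,-0.6],[-0.003,0,0,-0.042,0.004,0,-0.6],[-0.003,0,0,-0.042,0.004,0,-0.6],[-0.003,0,0,-0.042,0.004,0,-0.6],[-0.003,0,0,-0.042,0.004,0,-0.6]]]'
python3 - <<'E'
from h import *
p0,X,Y,n,Rt=stand(); 
o=bot.get_obs()
d=o["tool_pos"]-p0; print(o["time"],d@X,d@Y,d@n,o["tcp_rot"],o["contact_force"],o["joint_positions"])
R=rpy(o["tcp_rot"]);print((np.array([X,Y,n])@R).round(4))
print(plan(p0-2.3*X-34*Y+28.5*n,Rt@Ro.from_rotvec([-.04,0,0]).as_matrix(),o))
im=bot.capture("wrist")[:,:,::-1]; cv2.imwrite("pics/w4.png",im)
cv2.imwrite("pics/w4z.png",cv2.resize(im[200:300,170:345],None,fx=4.5,fy=4.5,interpolation=cv2.INTER_CUBIC))
E
```

```text
time: 7.85
tool_pos: [510.8, 113.4, 88.3]
tcp_rot: [3.102, -0.523, -0.234]
contact_force: [-0.9, 0.7, 0.5]
grip_width: 72.7
7.85 -0.7764847495881284 -31.432369930891024 30.834286604948463 [ 3.10176265 -0.52330462 -0.23372326] [-0.91421707  0.66967035  0.53819731] [ 0.22991808  0.385963    2.09492382 -0.93139348  0.3285507   1.31752104]
[[ 1.000e+00 -6.000e-04 -3.000e-04]
 [-6.000e-04 -9.992e-01 -4.020e-02]
 [-3.000e-04  4.020e-02 -9.992e-01]]
(array([-0.0076,  0.0124,  0.0122]), array([ 0.0002,  0.0004, -0.0008]))
```

View pics/w4z.png

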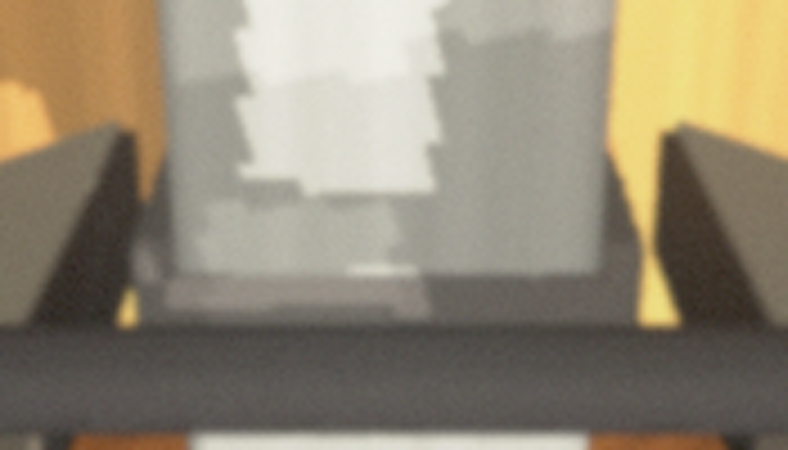

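```bash
python3 -m inch '[[[-0.006,0.012,0.006,0,0,0,-0.6],[-0.006,0.012,0.012,0,0,0,-0.6],[-0.006,0.012,0.012,0,0,0,-0.6],[-0.006,0.012,0.012,0,0,0,-0.6],[-0.006,0.012,0.012,0,0,0,-0.5],[-0.006,0.012,0.012,0,0,0,-0.45],[-0.006,0.012,0.012,0,0,0,-0.45],[-0.006,0.012,0.012,0,0,0,-0.45],[-0.006,0.012,0.012,0,0,0,-0.45],[-0.006,0.012,0.012,0,0,0,-0.45]]]'
python3 - <<'E'
from h import *
p0,X,Y,n,Rt=stand(); 
o=bot.get_obs()
d=o["tool_pos"]-p0; print(o["time"],d@X,d@Y,d@n,o["tcp_rot"],o["contact_force"],o["joint_positions"][4])
im=bot.capture("wrist")[:,:,::-1]; cv2.imwrite("pics/w5.png",im)
cv2.imwrite("pics/w5z.png",cv2.resize(im[200:300,170:345],None,fx=4.5,fy=4.5,interpolation=cv2.INTER_CUBIC))
E
```

```text
time: 9.15
tool_pos: [510.3, 111.0, 85.7]
tcp_rot: [3.102, -0.523, -0.234]
contact_force: [0.3, -0.0, 0.5]
grip_width: 66.6
9.15 -1.9764587404924914 -33.949778324133156 28.53444780028738 [ 3.10174718 -0.52330275 -0.23372166] [ 0.26332737 -0.04083278  0.49201925] 0.31992152180468
```

View pics/w5z.png

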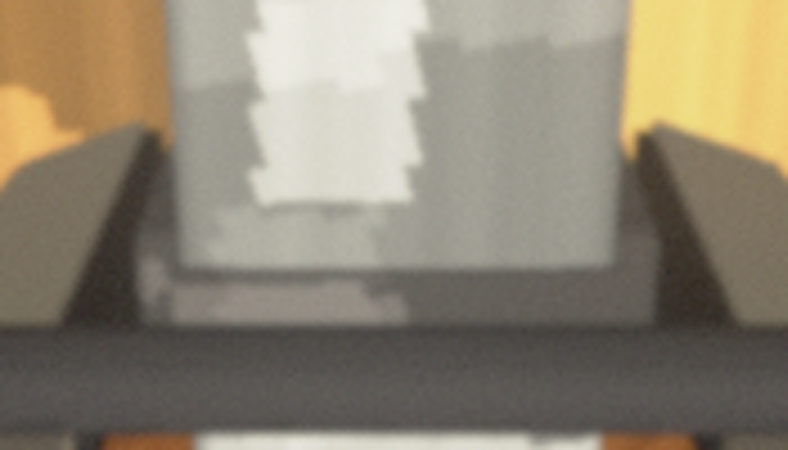

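```bash
python3 -m inch '[[[0,0,0,0,0,0,-0.42],[0,0,0,0,0,0,-0.41],[0,0,0,0,0,0,-0.4],[0,0,0,0,0,0,-0.39],[0,0,0,0,0,0,-0.38],[0,0,0,0,0,0,-0.37],[0,0,0,0,0,0,-0.37],[0,0,0,0,0,0,-0.37],[0,0,0,0,0,0,-0.37],[0,0,0,0,0,0,-0.37]]]'
python3 - <<'E'
from h import *
p0,X,Y,n,Rt=stand(); 
o=bot.get_obs()
d=o["tool_pos"]-p0; print(o["time"],d@X,d@Y,d@n,o["grip_width"],rpy(o["tcp_rot"]).T@o["contact_force"])
E
```

```text
time: 10.45
tool_pos: [510.3, 111.0, 85.8]
tcp_rot: [3.102, -0.523, -0.234]
contact_force: [-2.2, 0.7, 3.4]
grip_width: 62.8
10.45 -1.9625252824904589 -33.94693600327982 28.578751855540624 62.82610725894307 [-0.31732086  0.01694984 -4.13371784]
```

```bash
python3 -m inch '[[[0,0,0,0,0,0,-0.46],[0,0,0,0,0,0,-0.46],[0,0,-0.01,0,0,0,-0.46],[0,0,-0.01,0,0,0,-0.46],[0,0,-0.01,0,0,0,-0.44],[0,0,-0.01,0,0,0,-0.42],[0,0,-0.01,0,0,0,-0.4],[0,0,-0.01,0,0,0,-0.38],[0,0,-0.01,0,0,0,-0.37],[0,0,-0.01,0,0,0,-0.37]]]'
python3 - <<'E'
from h import *
p0,X,Y,n,Rt=stand(); 
o=bot.get_obs()
d=o["tool_pos"]-p0; print(o["time"],d@X,d@Y,d@n,o["grip_width"],rpy(o["tcp_rot"]).T@o["contact_force"],o["moment"])
E
```

```text
time: 11.7
tool_pos: [509.3, 111.3, 87.5]
tcp_rot: [3.102, -0.523, -0.234]
contact_force: [-1.5, 0.1, 0.5]
grip_width: 63.3
11.7 -1.9836711463366221 -33.86338885546664 30.586127049719014 63.279099231871136 [-1.03676156  0.30269542 -1.19779227] [ 0.0099948   0.38217452 -0.03284594]
```

Forces are small and balanced now, so I close fully and check.

```bash
python3 -m inch '[[[0,0,0,0,0,0,-0.36],[0,0,0,0,0,0,-0.34],[0,0,0,0,0,0,-0.32],[0,0,0,0,0,0,-0.3],[0,0,0,0,0,0,-0.28],[0,0,0,0,0,0,-0.26],[0,0,0,0,0,0,-0.23],[0,0,0,0,0,0,-0.18],[0,0,0,0,0,0,-0.1],[0,0,0,0,0,0,0.1]]]'
python3 - <<'E'
from h import *
p0,X,Y,n,Rt=stand(); 
o=bot.get_obs()
d=o["tool_pos"]-p0; print(o["time"],d@X,d@Y,d@n,o["grip_width"],rpy(o["tcp_rot"]).T@o["contact_force"],o["moment"])
im=bot.capture("wrist")[:,:,::-1]
cv2.imwrite("pics/w6z.png",cv2.resize(im[80:300,150:365],None,fx=2.7,fy=2.7,interpolation=cv2.INTER_CUBIC))
E
```

```text
time: 12.95
tool_pos: [509.2, 111.3, 87.7]
tcp_rot: [3.102, -0.524, -0.234]
contact_force: [-5.1, 0.5, 8.0]
grip_width: 52.9
12.95 -1.9814592507122573 -33.84502151921896 30.808094868324822 52.87207241952071 [-0.37763851  1.01417551 -9.40508998] [-0.08520332  0.58170954 -0.13890261]
```

View pics/w6z.png

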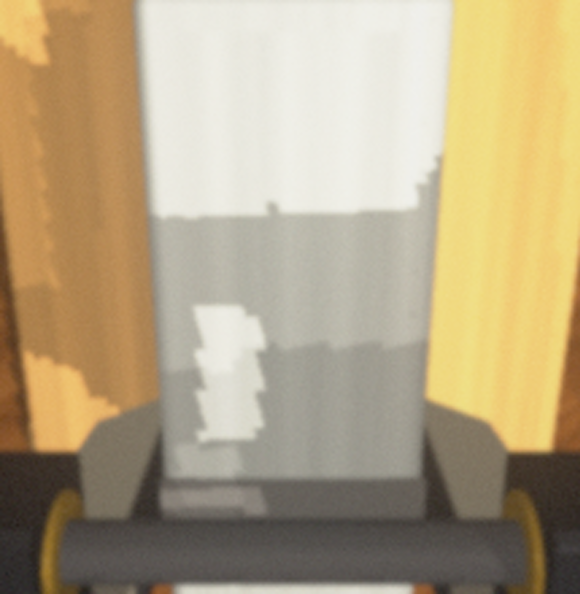

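```bash
python3 -m inch '[[[0,0,0,0,0,0,0.5],[0,0,0,0,0,0,0.5],[0,0,-0.005,0,0,0,0.5],[0,0,-0.01,0,0,0,0.5],[0,0,-0.015,0,0,0,0.5],[0,0.001,-0.02,0,0,0,0.5],[0,0.001,-0.025,0,0,0,0.5],[0,0.001,-0.03,0,0,0,0.5],[0,0.001,-0.03,0,0,0,0.5],[0,0.001,-0.03,0,0,0,0.5]]]'
python3 - <<'E'
from h import *
p0,X,Y,n,Rt=stand(); 
o=bot.get_obs()
d=o["tool_pos"]-p0; print(o["time"],d@X,d@Y,d@n,o["grip_width"],rpy(o["tcp_rot"]).T@o["contact_force"],o["moment"])
im=bot.capture("side")[:,:,::-1]
cv2.imwrite("pics/s7z.png",cv2.resize(im[150:300,190:330],None,fx=4,fy=4,interpolation=cv2.INTER_CUBIC))
E
```

```text
time: 14.25
tool_pos: [506.5, 112.0, 92.7]
tcp_rot: [3.102, -0.523, -0.234]
contact_force: [0.7, 0.7, -2.6]
grip_width: 52.6
14.25 -1.9492370499701615 -33.816256564181955 36.563133177369956 52.59937413530747 [-0.83782651 -0.97990112  2.44446516] [-0.04596043  0.49965981  0.06063717]
```

View pics/s7z.png

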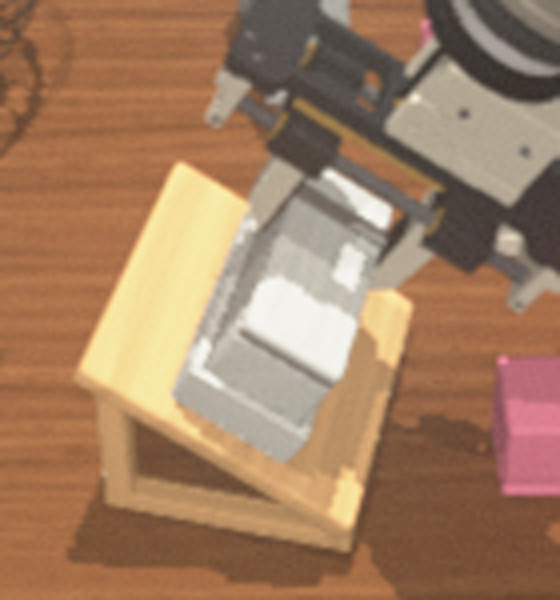

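```bash
python3 -m inch '[[[0,0.001,-0.02,0,0,0,0.5],[0,0.002,-0.04,0,0,0,0.5],[0,0.003,-0.06,0,0,0,0.5],[0,0.004,-0.09,0,0,0,0.5],[0,0.005,-0.12,0,0,0,0.5],[0,0.006,-0.16,0,0,0,0.5],[0,0.008,-0.2,0,0,0,0.5],[0,0.01,-0.25,0,0,0,0.5],[0,0.01,-0.25,0,0,0,0.5],[0,0.01,-0.25,0,0,0,0.5]]]'
python3 - <<'E'
from h import *
p0,X,Y,n,Rt=stand(); 
o=bot.get_obs()
d=o["tool_pos"]-p0; print(o["time"],d@X,d@Y,d@n,o["grip_width"],rpy(o["tcp_rot"]).T@o["contact_force"],o["moment"])
im=bot.capture("side")[:,:,::-1]
cv2.imwrite("pics/s8z.png",cv2.resize(im[130:300,190:330],None,fx=3.5,fy=3.5,interpolation=cv2.INTER_CUBIC))
im=bot.capture("wrist")[:,:,::-1]; cv2.imwrite("pics/w8.png",im)
E
```

```text
time: 15.55
tool_pos: [482.2, 117.8, 136.1]
tcp_rot: [3.102, -0.524, -0.234]
contact_force: [-0.4, 0.3, -1.1]
grip_width: 52.9
15.55 -1.9021508881997633 -33.77387528859052 86.62933302164267 52.87454183186965 [-0.92806479 -0.27183895  0.75017781] [-0.01587155  0.52662592 -0.01576767]
```

View pics/s8z.png

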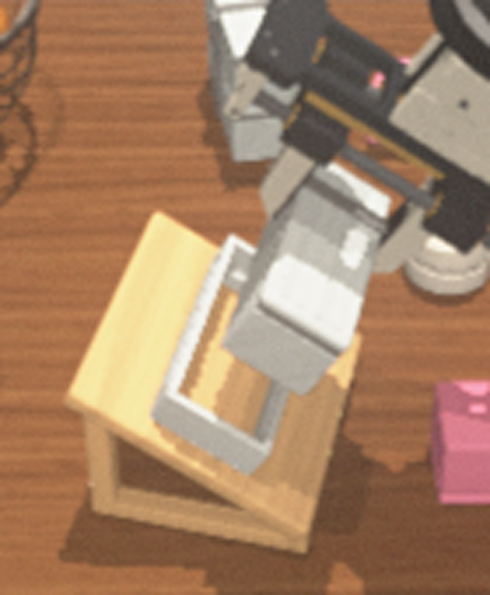

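View pics/w8.png

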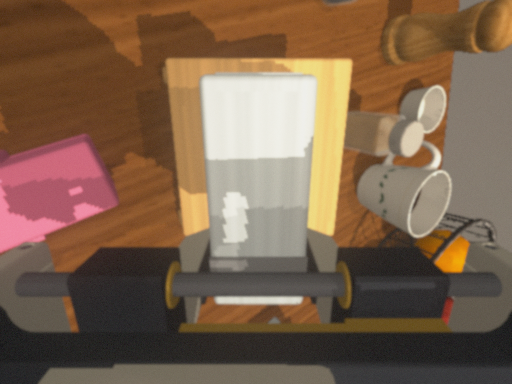

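```bash
cat >> h.py <<'E'
# lid box in tool frame: R_box = R_tool @ RB ; origin (underside centre) at tool coords OB
th=0.040
RB=Ro.from_rotvec([-th,0,0]).as_matrix().T@np.diag([1,-1,-1.])
def lid_in_tool(dy=34.9,dz=20.8):
    # displacement TCP->origin in box axes: (0,dy,-dz)
    return RB@np.array([0,dy,-dz])
E
python3 - <<'E'
from h import *
o=bot.get_obs(); C=cam("wrist",o); R=rpy(o["tcp_rot"]); OB=lid_in_tool(); print(OB)
for x,y in((-26,62),(26,62),(-26,-62),(26,-62),(0,-27),(0,-43)):
    P=o["tool_pos"]+R@(OB+RB@np.array([x,y,48])); print(x,y,proj(C,P).round(1))
im=cv2.imread("pics/w8.png"); cv2.imwrite("pics/w8z.png",cv2.resize(im[60:315,190:330],None,fx=2.3,fy=2.3,interpolation=cv2.INTER_CUBIC))
g=cv2.cvtColor(im,cv2.COLOR_BGR2GRAY)
print(g[62:90,258].tolist()); print(g[245:275,258].tolist()); print(g[293:312,258].tolist()); print(g[100,195:215].tolist(),g[100,305:325].tolist(), g[240,200:215].tolist(),g[240,300:315].tolist())
E
```

```text
[  0.         -35.70386187  19.38773446]
-26 62 [196.6  74.1]
26 62 [317.7  74.1]
-26 -62 [213.2 304. ]
26 -62 [301.7 304. ]
0 -27 [257.4 252.6]
0 -43 [257.4 277.1]
[166, 159, 157, 156, 156, 156, 156, 160, 157, 163, 175, 180, 176, 180, 195, 209, 217, 223, 229, 232, 233, 235, 236, 235, 236, 235, 236, 235]
[159, 159, 162, 159, 157, 158, 159, 158, 159, 159, 150, 134, 112, 101, 98, 98, 97, 96, 98, 96, 95, 95, 96, 94, 99, 95, 85, 73, 67, 69]
[82, 84, 105, 148, 191, 212, 217, 214, 214, 207, 186, 151, 121, 105, 102, 107, 105, 107, 101]
[143, 143, 142, 141, 145, 149, 164, 183, 201, 219, 228, 232, 233, 233, 233, 233, 233, 232, 232, 231] [239, 239, 238, 238, 237, 237, 236, 234, 232, 229, 220, 215, 216, 213, 212, 212, 211, 211, 208, 210] [117, 117, 117, 119, 118, 118, 116, 111, 100, 102, 118, 134, 142, 151, 153] [155, 155, 154, 148, 139, 129, 111, 94, 99, 110, 116, 116, 117, 116, 118]
```

View pics/w8z.png

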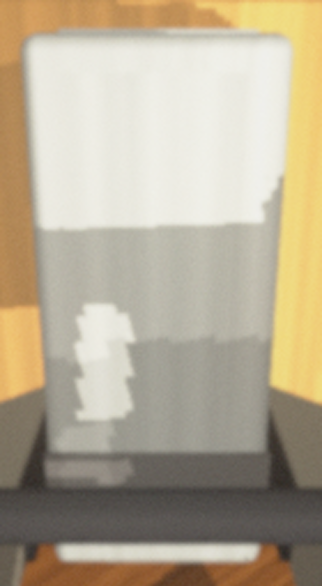

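```bash
cat > tilt.py <<'E'
from h import *
def edges(g,r,lo,hi,rise=True):
    s=cv2.GaussianBlur(g.astype(np.float32),(1,5),0)[r,lo:hi]
    d=np.gradient(s); i=int(np.argmax(np.abs(d))); 
    if 0<i<len(d)-1:
        a,b,c=np.abs(d[i-1:i+2]); i=i+0.5*(a-c)/(a-2*b+c+1e-9)
    return lo+i
E
python3 - <<'E'
from tilt import *
im=cv2.imread("pics/w8.png"); b,gr,r=cv2.split(im)
# use blue channel: board is yellow (low blue), box grey
pts=[]
for row in range(85,235,10):
    L=edges(b,row,192,225);Rr=edges(b,row,296,325); print(row,round(L,1),round(Rr,1),round(Rr-L,1)); pts.append((row,L,Rr))
p=bot.camera_params("wrist");T=p["T_tool_cam"];fx,fy,cx,cy=p["fx"],p["fy"],p["cx"],p["cy"]
Q=[]
for row,L,Rr in pts:
    z=51.5*fx/(Rr-L); m=(L+Rr)/2; q=T@np.array([(m-cx)/fx*z,(row-cy)/fy*z,z,1]); Q.append(q[:3])
Q=np.array(Q); print(Q.round(1)); print(np.polyfit(Q[:,1],Q[:,2],1),np.polyfit(Q[:,1],Q[:,0],1))
E
```

```text
85 199.7 316.7 117.0
95 200.4 316.0 115.6
105 200.8 315.3 114.5
115 201.6 314.7 113.1
125 202.3 314.0 111.7
135 203.2 312.9 109.8
145 203.8 307.5 103.7
155 204.3 304.4 100.0
165 204.9 310.7 105.8
175 205.4 309.6 104.2
185 206.1 308.3 102.2
195 207.1 308.8 101.7
205 224 307.6 83.6
215 224 305.0 81.0
225 222.5 304.2 81.6
[[  0.5 -91.5 -29.4]
 [  0.4 -87.3 -29.2]
 [  0.4 -83.1 -29.3]
 [  0.4 -78.8 -29.1]
 [  0.4 -74.3 -29. ]
 [  0.4 -69.7 -28.1]
 [ -0.8 -64.1 -22. ]
 [ -1.5 -58.5 -18.6]
 [  0.3 -55.3 -27.8]
 [  0.1 -50.1 -27.3]
 [ -0.  -44.7 -26.2]
 [  0.3 -39.7 -27.2]
 [  5.1 -24.3  -0.6]
 [  4.4 -16.3   2.6]
 [  3.7 -10.8  -0.7]]
[0.38361928 0.2331381 ] [0.0512316  3.83558766]
```

```bash
cat >> h.py <<'E'
def place(c,psi,hz,off=(0,0),dy=34.6,dz=20.8):
    "tool pose so that lid origin is at column frame offset off, height hz"
    Rz=Ro.from_euler('z',psi).as_matrix(); Rt=Rz@RB.T
    P=np.array([c[0],c[1],hz])+Rz@np.array([off[0],off[1],0])
    return P-Rt@lid_in_tool(dy,dz),Rt
E
python3 - <<'E'
from h import *
o=bot.get_obs()
tp,Rt=place((520.2,-194.8),.198,200,(-110,0)); print(tp)
mid=(o["tool_pos"]+tp)/2; mid[2]=225
print(plan(mid,Rt,o)); f=dict(tool_pos=mid,tcp_rot=Ro.from_matrix(Rt).as_euler('xyz')); print(plan(tp,Rt,f))
print(f["tcp_rot"])
E
```

```text
[ 419.15530936 -250.36195186  220.8       ]
(array([ 0.2747,  0.9452, -0.3188]), array([ 0.1438, -0.6334, -0.5627]))
(array([-0.3353,  0.8698,  0.0558]), array([ 0.,  0., -0.]))
[3.10159265 0.         0.198     ]
```

```bash
python3 -m inch '[[[0,0.01,-0.25,0,0,0,0.5],[0,0.05,-0.4,0,0,0,0.5],[0.05,0.2,-0.42,0.03,-0.14,-0.12,0.5],[0.1,0.36,-0.4,0.06,-0.28,-0.25,0.5],[0.16,0.52,-0.38,0.09,-0.42,-0.37,0.5],[0.22,0.68,-0.35,0.12,-0.54,-0.48,0.5],[0.25,0.82,-0.32,0.144,-0.633,-0.563,0.5],[0.275,0.945,-0.32,0.144,-0.633,-0.563,0.5],[0.275,0.945,-0.32,0.144,-0.633,-0.563,0.5],[0.275,0.945,-0.32,0.144,-0.633,-0.563,0.5]]]'
python3 - <<'E'
from h import *
o=bot.get_obs()
tp,Rt=place((520.2,-194.8),.198,200,(-110,0)); print(plan(tp,Rt,o),o["grip_width"])
E
```

```text
time: 16.9
tool_pos: [450.3, -65.7, 225.0]
tcp_rot: [3.102, -0.0, 0.198]
contact_force: [-0.1, 0.3, -2.0]
grip_width: 52.6
(array([-0.334 ,  0.8733,  0.0554]), array([-0.0008, -0.0004, -0.0002])) 52.590456491038665
```

```bash
python3 -m inch '[[[-0.06,0.15,0.01,0,0,0,0.5],[-0.12,0.3,0.02,0,0,0,0.5],[-0.18,0.46,0.03,0,0,0,0.5],[-0.24,0.62,0.04,0,0,0,0.5],[-0.29,0.76,0.05,0,0,0,0.5],[-0.334,0.87,0.05,0,0,0,0.5],[-0.334,0.87,0.05,0,0,0,0.5],[-0.334,0.87,0.05,0,0,0,0.5],[-0.334,0.87,0.05,0,0,0,0.5],[-0.334,0.87,0.05,0,0,0,0.5]]]'
python3 - <<'E'
from h import *
o=bot.get_obs(); print(o["tool_pos"],o["tcp_rot"])
im=bot.capture("wrist")[:,:,::-1]; cv2.imwrite("pics/w9.png",im)
C=cam("wrist",o); Rz=Ro.from_euler('z',.198).as_matrix()
for x,y in((-26,62),(26,62),(26,-62),(-26,-62)): print(proj(C,np.array([520.2,-194.8,96])+Rz@np.array([x,y,0])).round(1))
im=bot.capture("side")[:,:,::-1]; cv2.imwrite("pics/s9.png",im)
im=bot.capture("top")[:,:,::-1]; cv2.imwrite("pics/t9.png",im)
E
```

```text
time: 18.15
tool_pos: [419.6, -249.4, 222.4]
tcp_rot: [3.102, -0.001, 0.199]
contact_force: [0.1, -0.4, -2.1]
grip_width: 53.0
[ 419.63403003 -249.44922894  222.39272195] [ 3.10165675e+00 -8.04725253e-04  1.99442622e-01]
[345.8  85. ]
[400.1  85.1]
[379.8 204.6]
[333.2 204.6]
```

View pics/w9.png

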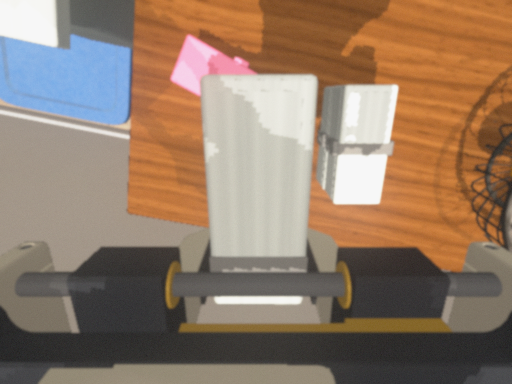

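View pics/s9.png

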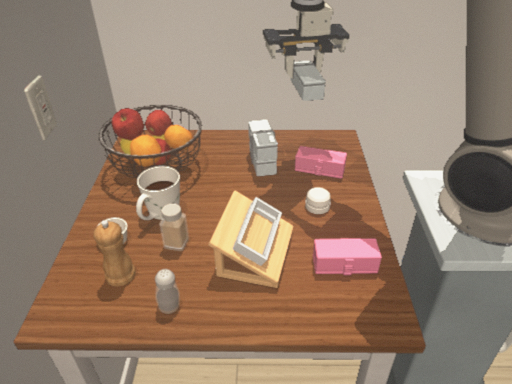

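View pics/t9.png

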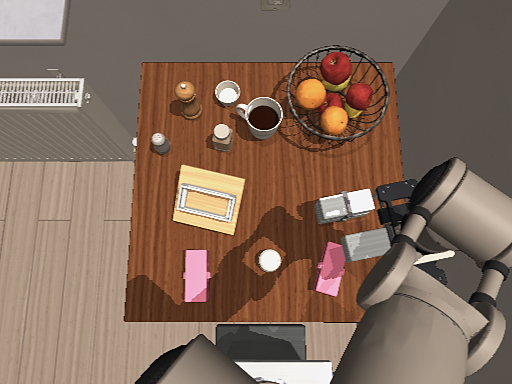

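```bash
python3 - <<'E'
import cv2
a=cv2.imread("pics/w9.png")
cv2.imwrite("pics/w9z.png",cv2.resize(a[75:215,305:410],None,fx=4.2,fy=4.2,interpolation=cv2.INTER_CUBIC))
a=cv2.imread("pics/t9.png")
cv2.imwrite("pics/t9z.png",cv2.resize(a[175:270,305:405],None,fx=6,fy=6,interpolation=cv2.INTER_CUBIC))
E
```

```text
(no output)
```

View pics/w9z.png

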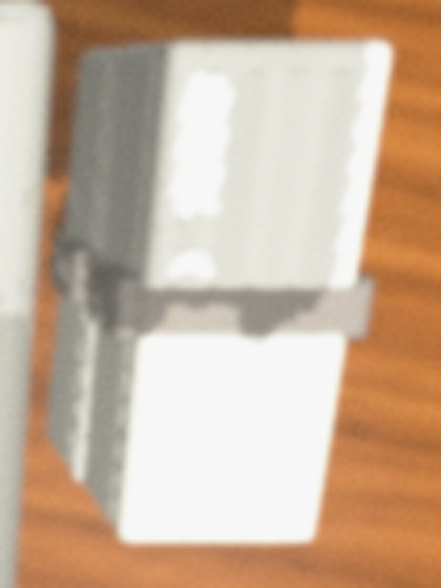

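View pics/t9z.png

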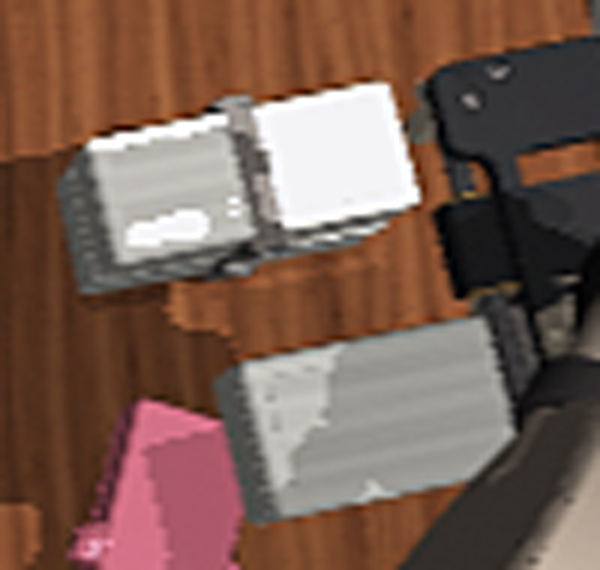

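```bash
python3 - <<'E'
from tilt import *
o=bot.get_obs(); print(o["tool_pos"],o["tcp_rot"]); C=cam("wrist",o); print(bot.camera_params("wrist")["T_tool_cam"][:3,3])
w=[(344.6,84.6),(397.9,84.6),(380.3,203.9),(332.7,203.9)]
q=np.array([atz(C,p,96) for p in w]); print(q.round(1)); c=q.mean(0); v=q[0]-q[3]+q[1]-q[2]; psi=np.arctan2(v[1],v[0])-np.pi/2
print("col",c,psi,np.linalg.norm(v)/2,np.linalg.norm(q[0]-q[1]),np.linalg.norm(q[2]-q[3]))
# held box: top plane from grasp model
im=cv2.imread("pics/w9.png"); b,g,r=cv2.split(im)
R=rpy(o["tcp_rot"]); OB=lid_in_tool(34.6); nb=R@RB@np.array([0,0,1.]); p0=o["tool_pos"]+R@(OB+RB@np.array([0,0,48]))
A=(R@RB).T
for row in range(90,240,15):
    L=edges(b,row,192,215);Rr=edges(b,row,300,325)
    a1=A@(onplane(C,(L,row),p0,nb)-p0);a2=A@(onplane(C,(Rr,row),p0,nb)-p0); print(row,round(L,1),round(Rr,1),a1.round(1)[:2],a2.round(1)[:2],((a1+a2)/2).round(1)[0])
gg=cv2.cvtColor(im,cv2.COLOR_BGR2GRAY)
for col in(230,258,285):
    print(gg[66:85,col].tolist(),gg[294:312,col].tolist())
for rr in(75,76,77,303,304): print(rr,(A@(onplane(C,(258,rr),p0,nb)-p0)).round(1))
E
```

```text
[ 419.50691139 -249.91547509  222.35419814] [ 3.10162715e+00 -7.55925263e-04  1.98793794e-01]
[  -0.58318983  -83.95585003 -158.96304142]
[[ 481.2 -139.5   96. ]
 [ 531.2 -129.4   96. ]
 [ 557.9 -250.1   96. ]
 [ 506.  -260.5   96. ]]
col [ 519.08419241 -194.89679876   96.        ] 0.20983394418205914 123.54432771379871 50.985493786385156 53.01124757436481
90 199.6 316.9 [-26.1  56.1] [25.2 56.1] -0.5
105 200.7 315.9 [-26.1  49.8] [25.2 49.8] -0.5
120 201.7 314.8 [-26.2  43.3] [25.2 43.3] -0.5
135 202.7 313.7 [-26.2  36.6] [25.2 36.6] -0.5
150 203.7 312.8 [-26.2  29.6] [25.2 29.6] -0.5
165 204.5 311.6 [-26.3  22.3] [25.2 22.3] -0.6
180 205.8 310.6 [-26.2  14.8] [25.2 14.8] -0.5
195 206.6 309.5 [-26.3   6.9] [25.2  6.9] -0.6
210 207.6 308.4 [-26.3  -1.3] [25.1 -1.3] -0.6
225 208.7 307.3 [-26.3  -9.9] [25.1 -9.9] -0.6
[182, 179, 180, 180, 181, 179, 182, 185, 192, 202, 213, 217, 222, 224, 225, 229, 228, 228, 228] [103, 133, 199, 238, 245, 246, 246, 246, 243, 225, 179, 152, 149, 154, 149, 149, 152, 150]
[109, 103, 102, 98, 94, 94, 101, 123, 159, 189, 208, 215, 213, 212, 218, 226, 230, 229, 230] [103, 135, 199, 236, 245, 246, 246, 245, 242, 224, 179, 156, 153, 154, 152, 154, 153, 151]
[103, 105, 110, 108, 107, 99, 101, 118, 155, 191, 214, 221, 223, 225, 226, 231, 232, 233, 233] [99, 133, 198, 236, 245, 246, 246, 245, 243, 232, 197, 164, 154, 152, 151, 151, 149, 151]
75 [-0.6 62.1 -0. ]
76 [-0.6 61.7 -0. ]
77 [-0.6 61.3  0. ]
303 [ -0.6 -60.9  -0. ]
304 [ -0.6 -61.6  -0. ]
```

```bash
python3 - <<'E'
from tilt import *
o=bot.get_obs(); C=cam("wrist",o)
im=cv2.imread("pics/w9.png"); b=im[:,:,0]; bt=b.T.copy()
def ang(ps,lab):
    q=np.array([atz(C,p,96)[:2] for p in ps]); m=np.median(q,0)
    l=cv2.fitLine(q.astype(np.float32),cv2.DIST_HUBER,0,.01,.01).ravel(); print(lab,np.arctan2(l[1],l[0]),l[2:])
    return l
R_=[(edges(b,r,375,405),r) for r in list(range(92,138,3))+list(range(158,198,3))]
print(np.round(R_,1)[:,0])
ang(R_,"right")
L_=[(edges(b,r,322,348),r) for r in list(range(158,198,3))]; print(np.round(L_,1)[:,0]); ang(L_,"left-near")
L2=[(edges(b,r,336,352),r) for r in list(range(95,138,3))]; print(np.round(L2,1)[:,0]); ang(L2,"left-far")
N_=[(c,edges(bt,c,196,212)) for c in range(340,376,3)]; print(np.round(N_,1)[:,1]); ang(N_,"near")
F_=[(c,edges(bt,c,78,92)) for c in range(350,394,3)]; print(np.round(F_,1)[:,1]); ang(F_,"far")
E
```

```text
[397.5 396.9 396.5 396.  395.7 395.  394.7 394.1 393.7 393.1 392.7 392.2
 391.7 391.1 390.8 390.1 386.8 386.2 385.8 385.3 384.9 384.4 383.9 383.4
 382.9 382.4 381.9 381.5 380.9 380.5]
right -1.3674487 [ 542.86084 -182.16519]
[337.1 336.7 336.7 336.2 335.8 335.6 335.2 335.  334.7 334.2 322.  333.7
 333.5 333.1]
left-near -1.3729119 [ 499.91498 -232.05296]
[344.  343.9 343.3 343.2 342.8 342.4 342.3 342.  341.8 341.3 341.1 340.8
 340.4 340.2 339.9]
left-far -1.3674451 [ 486.9803  -165.23009]
[204.  204.  204.  203.9 203.9 203.9 204.  203.9 204.  204.  204.  203.9]
near 0.19845228 [ 531.64294 -255.44292]
[84.1 84.1 84.  84.1 84.1 84.  84.  84.1 84.  84.1 84.1 84.2 84.1 84.1
 84. ]
far 0.19732118 [ 503.01486 -134.65628]
```

```bash
python3 - <<'E'
from h import *
psi=.200; Rz=Ro.from_euler('z',psi).as_matrix()[:2,:2]
f=lambda p:Rz.T@np.array(p)
r=f((542.86,-182.165));l1=f((499.91,-232.05));l2=f((486.98,-165.23));n=f((531.64,-255.44));fa=f((503.01,-134.66))
print(r,l1,l2,n,fa)
x=(r[0]+(l1[0]+l2[0])/2)/2; y=(n[1]+fa[1])/2; print("w,h",r[0]-l1[0],r[0]-l2[0],fa[1]-n[1]); c=Rz@[x,y]; print("c",c)
c2=Rz@[x+.5,y]; print(c2)
o=bot.get_obs(); tp,Rt=place(c2,psi,116,(0,0),35.0); print(tp,plan(tp,Rt,o)); tp,Rt=place(c2,psi,200,(0,0),35.0); print(tp,plan(tp,Rt,o))
E
```

```text
[ 495.8483438  -286.38346107] [ 443.84386472 -326.74123455] [ 444.44668855 -258.68439137] [ 470.29450159 -355.96876967] [ 466.23047724 -231.90842546]
w,h 52.004479084992965 51.40165525275427 124.06034421232778
c [ 519.02474986 -194.70544365]
[ 519.51478315 -194.60610898]
[ 526.46820973 -228.9084392   136.8       ] (array([ 0.5447, -0.0145,  0.4279]), array([-0.    , -0.0009, -0.0016]))
[ 526.46820973 -228.9084392   220.8       ] (array([0.545 , 0.0023, 0.0083]), array([-0.    , -0.0009, -0.0016]))
```

```bash
python3 -m inch '[[[0.1,0.002,0,0,0,0,0.5],[0.22,0.002,0,0,0,0,0.5],[0.36,0.002,0,0,0,0,0.5],[0.48,0.002,0,0,0,0,0.5],[0.545,0.002,0.01,0,0,-0.002,0.5],[0.545,-0.003,0.12,0,0,-0.002,0.5],[0.545,-0.007,0.25,0,0,-0.002,0.5],[0.545,-0.014,0.4,0,0,-0.002,0.5],[0.545,-0.014,0.42,0,0,-0.002,0.5],[0.545,-0.014,0.42,0,0,-0.002,0.5]]]'
python3 - <<'E'
from h import *
o=bot.get_obs(); tp,Rt=place((519.5,-194.6),.2,96.5,(0,0),35.0); print(plan(tp,Rt,o))
for n in("side","top","wrist"):
    im=bot.capture(n)[:,:,::-1]; cv2.imwrite(f"pics/{n}10.png",im)
    k={"side":(95,190,220,320),"top":(165,240,300,400),"wrist":(60,320,180,400)}[n]
    cv2.imwrite(f"pics/{n}10z.png",cv2.resize(im[k[0]:k[1],k[2]:k[3]],None,fx=(6 if n!="wrist" else 2.3),fy=(6 if n!="wrist" else 2.3),interpolation=cv2.INTER_CUBIC))
E
```

```text
time: 19.55
tool_pos: [526.6, -229.5, 138.9]
tcp_rot: [3.101, -0.001, 0.2]
contact_force: [0.9, 0.5, -1.8]
grip_width: 52.6
(array([-0.0002, -0.0076,  0.1079]), array([ 0.0003, -0.0012, -0.0004]))
```

View pics/side10z.png

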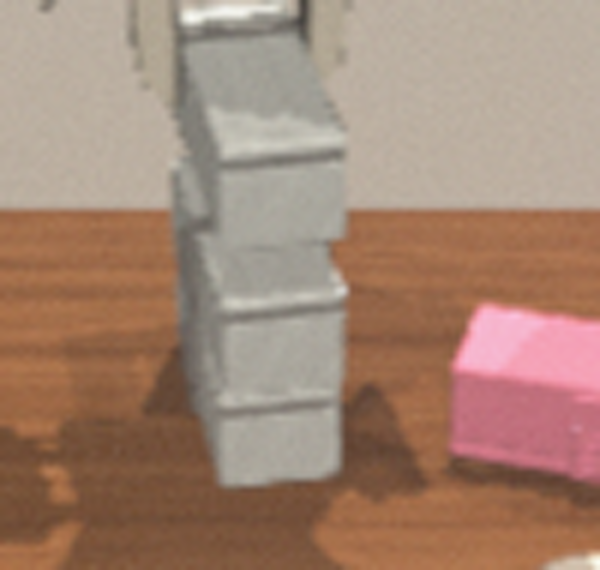

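View pics/top10z.png

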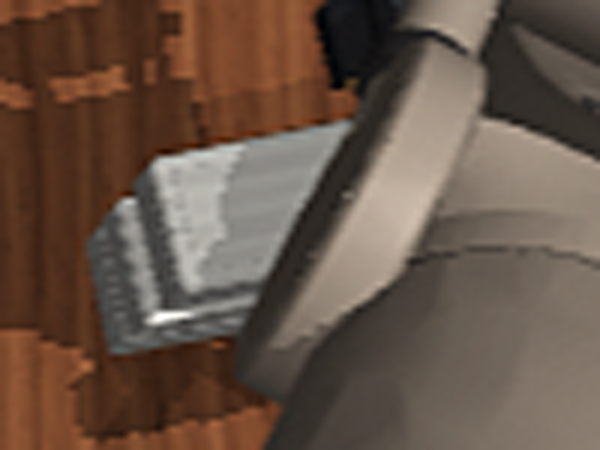

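View pics/wrist10z.png

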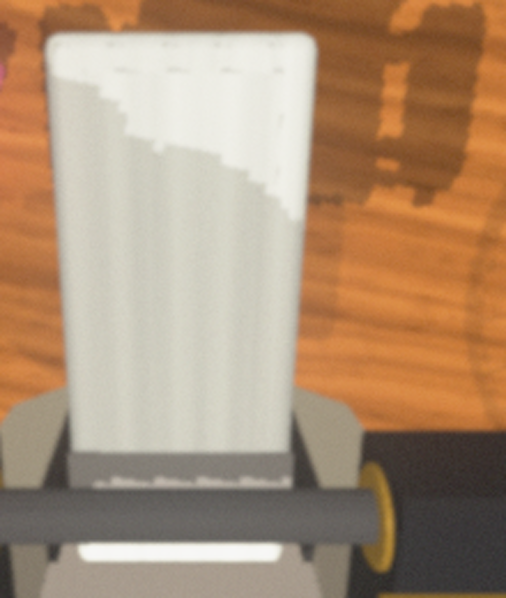

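```bash
python3 -m inch '[[[0,-0.005,0.03,0,0,0,0.5],[0,-0.007,0.05,0,0,0,0.5],[0,-0.0076,0.07,0,0,0,0.5],[0,-0.0076,0.08,0,0,0,0.5],[0,-0.0076,0.088,0,0,0,0.5],[0,-0.0076,0.092,0,0,0,0.5],[0,-0.0076,0.096,0,0,0,0.5],[0,-0.0076,0.1,0,0,0,0.5],[0,-0.0076,0.1,0,0,0,0.5],[0,-0.0076,0.1,0,0,0,0.5]]]'
python3 - <<'E'
from h import *
o=bot.get_obs(); tp,Rt=place((519.5,-194.6),.2,96,(0,0),35.0); print(plan(tp,Rt,o)[0]*200,o["contact_force"],o["moment"])
im=bot.capture("side")[:,:,::-1]; cv2.imwrite("pics/side11.png",im)
cv2.imwrite(f"pics/side11z.png",cv2.resize(im[95:190,230:310],None,fx=6,fy=6,interpolation=cv2.INTER_CUBIC))
E
```

```text
time: 20.95
tool_pos: [526.3, -228.6, 118.4]
tcp_rot: [3.102, -0.001, 0.2]
contact_force: [0.3, -0.2, -1.4]
grip_width: 52.6
[0.04 0.28 1.58] [ 0.28947967 -0.16526944 -1.39492422] [-0.12632706  0.02228629  0.0368686 ]
```

View pics/side11z.png

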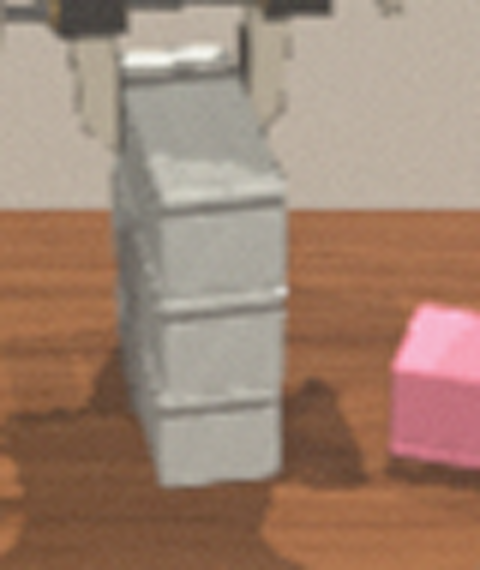

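```bash
python3 -m inch '[[[0,0,0.002,0,0,0,0.5],[0,0,0.003,0,0,0,0.5],[0,0,0.004,0,0,0,0.5],[0,0,0.005,0,0,0,0.5],[0,0,0.006,0,0,0,0.5],[0,0,0.006,0,0,0,0.5],[0,0,0.006,0,0,0,0.5],[0,0,0.006,0,0,0,0.5],[0,0,0.006,0,0,0,0.5],[0,0,0.006,0,0,0,0.5]]]'
python3 -c "
from h import *
o=bot.get_obs();print(o['contact_force'],o['moment'],o['tool_pos'])"
```

```text
time: 22.25
tool_pos: [526.3, -228.6, 117.1]
tcp_rot: [3.102, -0.001, 0.2]
contact_force: [-0.6, -0.2, -2.1]
grip_width: 52.3
[-0.62856556 -0.16219728 -2.12727906] [-0.12427431  0.02560115  0.06967774] [ 526.33651317 -228.61258408  117.11423758]
```

```bash
python3 -m inch '[[[0,0,0.001,0,0,0,0.5],[0,0,0.002,0,0,0,0.5],[0,0,0.003,0,0,0,0.5],[0,0,0.003,0,0,0,0.5],[0,0,0.003,0,0,0,0.5],[0,0,0.003,0,0,0,0.5],[0,0,0.003,0,0,0,0.5],[0,0,0.003,0,0,0,0.5],[0,0,0.003,0,0,0,0.5],[0,0,0.003,0,0,0,0.5]]]'
python3 -c "
from h import *
o=bot.get_obs();print(o['contact_force'],o['moment'],o['tool_pos'])"
```

```text
time: 23.5
tool_pos: [526.4, -228.6, 116.5]
tcp_rot: [3.102, -0.001, 0.2]
contact_force: [0.2, 0.5, -1.9]
grip_width: 52.8
[ 0.20886748  0.52563409 -1.90379   ] [-0.04491289  0.04894804  0.00500288] [ 526.35080783 -228.62662902  116.49598955]
```

```bash
python3 -m inch '[[[0,0,0.001,0,0,0,0.5],[0,0,0.002,0,0,0,0.5],[0,0,0.003,0,0,0,0.5],[0,0,0.003,0,0,0,0.5],[0,0,0.003,0,0,0,0.5],[0,0,0.003,0,0,0,0.5],[0,0,0.003,0,0,0,0.5],[0,0,0.003,0,0,0,0.5],[0,0,0.003,0,0,0,0.5],[0,0,0.003,0,0,0,0.5]]]'
python3 -c "
from h import *
o=bot.get_obs();print(o['contact_force'],o['moment'],o['tool_pos'])"
```

```text
time: 24.75
tool_pos: [526.4, -228.7, 115.9]
tcp_rot: [3.102, -0.001, 0.2]
contact_force: [-0.2, -0.4, -0.9]
grip_width: 52.6
[-0.18377939 -0.39866215 -0.88310732] [-0.14160806  0.08409826  0.06342997] [ 526.36598087 -228.69142236  115.93783808]
```

```bash
python3 -m inch '[[[0,0,0.001,0,0,0,0.5],[0,0,0.002,0,0,0,0.5],[0,0,0.003,0,0,0,0.5],[0,0,0.003,0,0,0,0.5],[0,0,0.003,0,0,0,0.5],[0,0,0.003,0,0,0,0.5],[0,0,0.003,0,0,0,0.5],[0,0,0.003,0,0,0,0.5],[0,0,0.003,0,0,0,0.5],[0,0,0.003,0,0,0,0.5]]]'
python3 - <<'E'
from h import *
F=[];o=bot.get_obs();print(o['contact_force'],o['moment'],o['tool_pos'])
im=bot.capture("side")[:,:,::-1]; cv2.imwrite("pics/side12.png",im)
cv2.imwrite(f"pics/side12z.png",cv2.resize(im[110:185,235:295],None,fx=8,fy=8,interpolation=cv2.INTER_CUBIC))
o=bot.get_obs();print(o['contact_force'],o['moment'],o['tool_pos'])
E
```

```text
time: 26.0
tool_pos: [526.4, -228.7, 115.8]
tcp_rot: [3.101, -0.001, 0.2]
contact_force: [-1.9, 0.2, 5.0]
grip_width: 52.5
[-1.8659195   0.24658083  5.04437331] [-0.01751622  0.39197665  0.05573302] [ 526.41047142 -228.7344219   115.8226581 ]
[-1.70573387  0.12840045  5.58563433] [-0.06349166  0.34987635  0.00471526] [ 526.41211216 -228.74090563  115.81692328]
```

View pics/side12z.png

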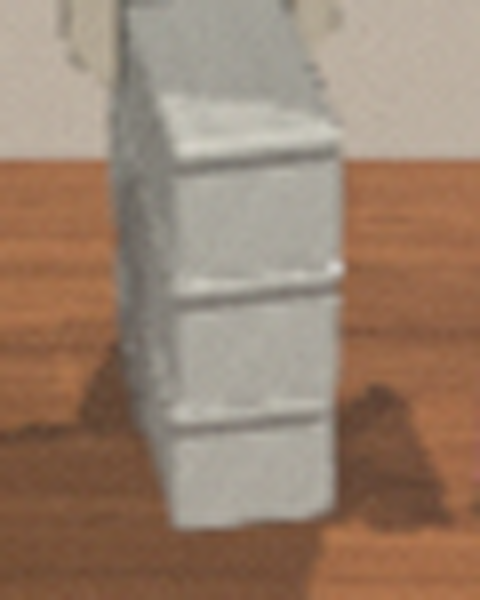

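```bash
python3 -m inch '[[[0,0,-0.001,0,0,0,0.5],[0,0,-0.001,0,0,0,-0.1],[0,0,-0.001,0,0,0,-0.2],[0,0,-0.001,0,0,0,-0.25],[0,0,-0.001,0,0,0,-0.3],[0,0,-0.001,0,0,0,-0.35],[0,0,-0.001,0,0,0,-0.4],[0,0,-0.001,0,0,0,-0.46],[0,0,-0.001,0,0,0,-0.55],[0,0,-0.001,0,0,0,-0.6]]]'
python3 - <<'E'
from h import *
o=bot.get_obs();print(o['contact_force'],o['moment'],o['tool_pos'],o["grip_width"])
im=bot.capture("wrist")[:,:,::-1]; cv2.imwrite("pics/w13.png",im)
E
```

```text
time: 27.3
tool_pos: [526.2, -228.5, 115.3]
tcp_rot: [3.102, -0.0, 0.2]
contact_force: [0.2, 0.2, -0.1]
grip_width: 72.6
[ 0.1892019   0.19688222 -0.05334533] [-0.03627405  0.03202113  0.03012237] [ 526.20580552 -228.54684279  115.25474407] 72.56023717198681
```

View pics/w13.png

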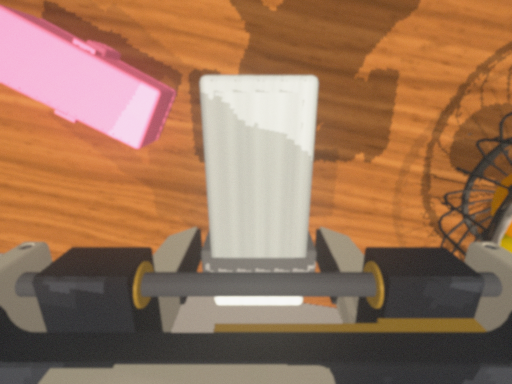

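```bash
python3 -m inch '[[[0,0,0,0,0,0,-0.85],[0,0,0,0,0,0,-0.85],[0,0.002,-0.05,0,0,0,-0.85],[0,0.006,-0.15,0,0,0,-0.85],[0,0.012,-0.3,0,0,0,-0.85],[0,0.02,-0.5,0,0,0,-0.85],[0,0.028,-0.7,0,0,0,-0.85],[-0.2,0.032,-0.8,0,0,0,-0.85],[-0.45,0.032,-0.8,0,0,0,-0.85],[-0.55,0.032,-0.8,0,0,0,-0.85]]]'
python3 - <<'E'
from h import *
for n in("side","top","wrist"):
    o=bot.get_obs(); im=bot.capture(n)[:,:,::-1]; cv2.imwrite(f"pics/{n}14.png",im)
    if n=="wrist":
        print(o["tool_pos"],o["tcp_rot"],o["dq"].max())
        k=(50,280,300,460); 
    else: k={"side":(95,190,230,310),"top":(165,240,300,400)}[n]
    s=6 if n!="wrist" else 2.5
    cv2.imwrite(f"pics/{n}14z.png",cv2.resize(im[k[0]:k[1],k[2]:k[3]],None,fx=s,fy=s,interpolation=cv2.INTER_CUBIC))
E
```

```text
time: 28.6
tool_pos: [416.5, -250.7, 276.9]
tcp_rot: [3.1, -0.001, 0.199]
contact_force: [-0.0, 0.2, 0.2]
grip_width: 84.9
[ 417.00783091 -250.88276268  276.83362661] [ 3.10036616e+00 -1.33212627e-03  1.97998180e-01] 0.038001548845425386
```

View pics/side14z.png

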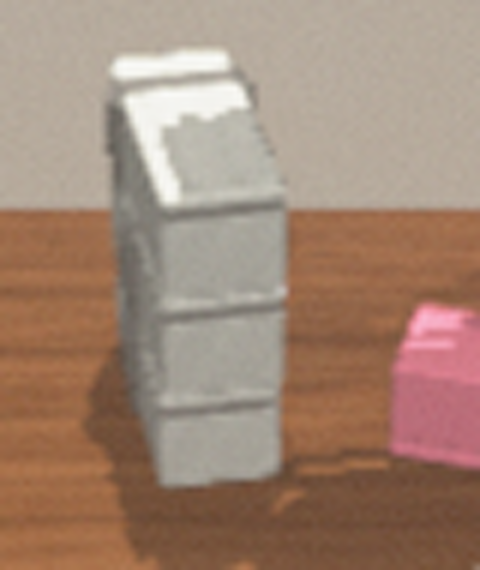

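View pics/top14z.png

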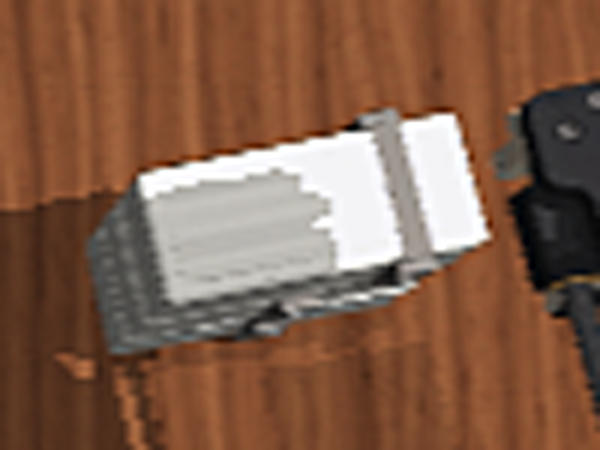

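View pics/wrist14.png

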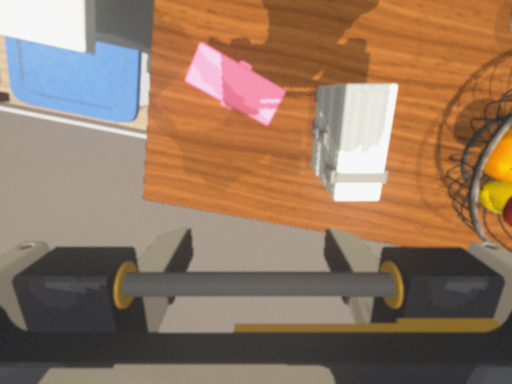

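View pics/side14.png

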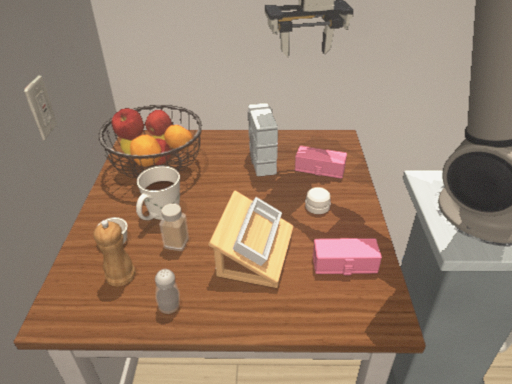

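```bash
python3 - <<'E'
from tilt import *
T=cam("top")
q=np.array([atz(T,(300+x/6-.4,165+y/6-.4),144) for x,y in((140,178),(458,114),(490,238),(172,305))]); v=q[0]-q[1]+q[3]-q[2]
print(q.mean(0),np.arctan2(v[1],v[0])-np.pi/2,np.linalg.norm(v)/2)
o=bot.get_obs(); C=cam("wrist",o)
im=cv2.imread("pics/wrist14.png"); b=im[:,:,0]; bt=b.T.copy()
def line(ps,z):
    q=np.array([atz(C,p,z)[:2] for p in ps]);l=cv2.fitLine(q.astype(np.float32),cv2.DIST_HUBER,0,.01,.01).ravel()
    return np.arctan(l[1]/l[0]),(Ro.from_euler('z',.2).as_matrix()[:2,:2].T@l[2:]).round(2)
print("R",line([(edges(b,r,376,402),r) for r in range(92,162,3)],144))
print("L",line([(edges(b,r,330,350),r) for r in range(140,165,3)],144))
print("N",line([(c,edges(bt,c,190,206)) for c in range(342,376,3)],144))
print("F",line([(c,edges(bt,c,76,92)) for c in range(355,390,3)],144))
print(Ro.from_euler('z',.2).as_matrix()[:2,:2].T@[519.5,-194.6])
a=cv2.imread("pics/top0.png");c=cv2.imread("pics/top14.png"); d=cv2.absdiff(a,c).max(2)
cv2.imwrite("pics/diff.png",np.hstack([d[60:320,125:420]]) )
s0=cv2.imread("pics/side0.png")
s=cv2.imread("pics/side14.png"); cv2.imwrite("pics/diffs.png",cv2.absdiff(s0,s).max(2))
E
```

```text
[ 519.48615999 -195.29168228  144.        ] 0.20670136978561127 123.81700660787332
R (np.float32(-1.3698199), array([ 497.  , -265.01]))
L (np.float32(-1.4115646), array([ 445.2, -299.7]))
N (np.float32(0.1983871), array([ 473.95, -355.71]))
F (np.float32(0.19941914), array([ 469.96, -231.34]))
[ 470.48353542 -293.9296734 ]
```

View pics/diffs.png

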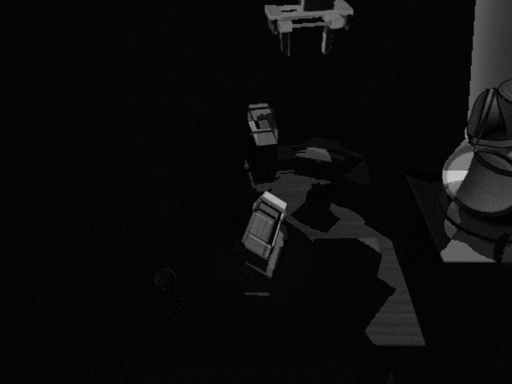

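```bash
python3 - <<'E'
import cv2,numpy as np
a=cv2.imread("pics/side0.png");b=cv2.imread("pics/side14.png")
def m(k): 
    x,y,w,h=k; return np.hstack([cv2.resize(i[y:y+h,x:x+w],None,fx=3.2,fy=3.2,interpolation=cv2.INTER_CUBIC) for i in(a,b)])
cv2.imwrite("pics/cmp.png",m((140,185,120,130)))
cv2.imwrite("pics/cmp2.png",m((200,180,110,130)))
for k in((140,255,60,70),(100,160,100,110),(205,190,100,100),(240,150,40,30)):
    x,y,w,h=k; f=lambda i:cv2.cvtColor(i[y:y+h,x:x+w],cv2.COLOR_BGR2GRAY).astype(np.float32)
    print(k,cv2.phaseCorrelate(f(a),f(b)))
E
```

```text
(140, 255, 60, 70) ((-0.14685418914912418, 0.07805159597999278), 0.9889148745271895)
(100, 160, 100, 110) ((-0.04146763358198058, 0.021701272700695995), 0.9465079679489136)
(205, 190, 100, 100) ((0.0038533897956014584, 0.12578438296026917), 0.5938861045837402)
(240, 150, 40, 30) ((0.479058781239285, 0.11343070522117138), 0.8295051995913187)
```

View pics/cmp.png

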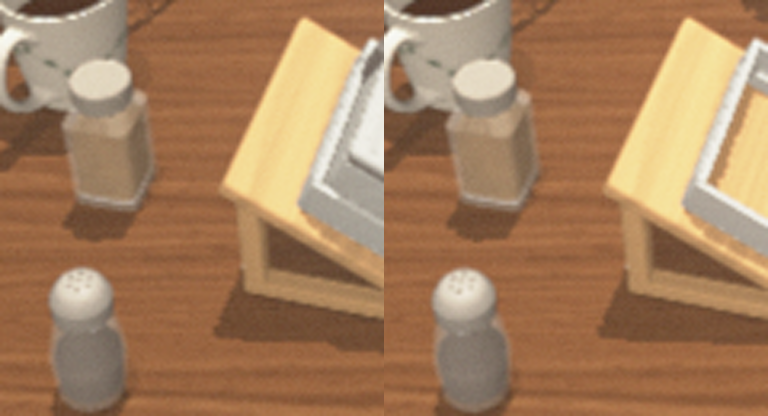

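View pics/cmp2.png

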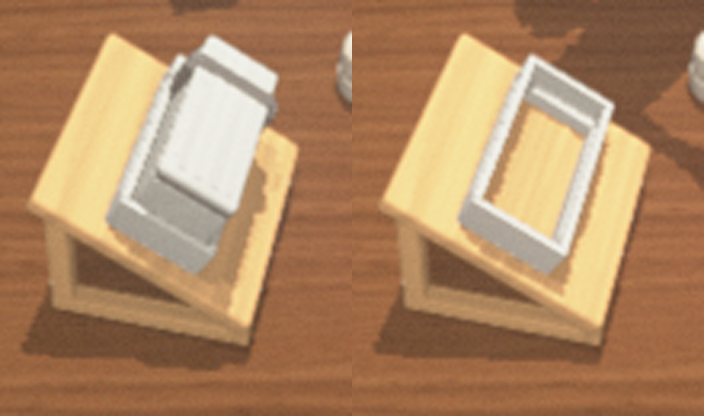

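```bash
python3 -c "
from plant import bot
print(bot.get_obs()['time']); print(bot.close_job())"
```

```text
28.75
the job is handed in; nothing more can be done
None
```

The top box is off the stand and sits the right way up on the two matching boxes. I handed the job in at 28.75 s with the gripper open and the arm clear.

**Removal:** The two tabs stood about 35 mm toward −y from the box's middle. Both were pressed in, with the fingers reading about 53 mm. The box came off square to the slope with only about 2 N on the wrist, so the stand was not carried up. The last side picture shows the stand in the same place as at the start.

**Placing:** I lowered the box until the wrist felt about 5 N of upward force, then let go.
- **Wrist camera:** it puts the box within about 0.6 mm of the column's centre, and three of the four edges square to it (0.2 rad). One edge fit read about 0.04 rad off, on a short, faint stretch, so I did not use it.
- **Top camera:** it agrees on the centre to about 1 mm and gives a yaw about 0.007 rad higher.

**Things that disagreed or went less smoothly:**
- **Grasp height:** joint 5 reached its limit when I first went in, so I gripped with the tool turned 2.3° about the jaw axis and corrected for that when placing.
- **Closing on the tabs:** on the first try I felt about 4 N pushing the fingers back, so I backed off 2 mm and closed again. The force along the fingers reached about 9 N at full squeeze.
- **Cameras:** the wrist calibration moved by 1–2 mm between poses, so I centred on the fingers as seen in the picture instead.
- **Things to leave alone:** comparing start and end pictures, the mug and spice jar show no visible shift. The salt shaker shows about 0.15 pixel (roughly 0.2 mm), and nothing went near it. I did not measure the timer.

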